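# Lock the cut-off vise lever with its padlock shackle

### The arm

A 7-joint arm with a two-finger parallel gripper is mounted at the origin on the work surface. World frame = base frame: x ahead of the robot, y to its left, z up, the work surface at z = 0. Lengths are in m, angles in rad, forces in N, time in s.
With the tool pointing down it reaches from about 0.425 to 0.925 m from the base axis. Payload 6.8 kg.
Tool frame: the origin (TCP) lies at the very end of the fingers, on their centre line; the grasp point (between the pads) lies 19 mm behind it; y points along the fingers, z is the direction in which the jaws open and shut, and the axes are right-handed (so a half turn about y gives the same grasp; the last joint's range is limited). The gripper opens to 85 mm and grips with 20 to 120 N. Pads are 22 mm wide; open, the fingers measure 114 mm over their backs; the gripper's body (76 mm by 85 mm) begins 54 mm behind the grasp point. The pads swing forward as they close: fully open they stand 13 mm farther back than shut.
Start: joints at [-1.214, 0.477, 0.022, 1.555, -0.011, 1.109, -0.083], TCP at [0.303, 0.603, 0.231] pointing down, gripper open.
Joint ranges: [-2.96, 2.96], [-0.34, 2.1], [-1.41, 1.46], [0.24, 2.44], [-1.37, 4.51], [0.17, 1.92], [-2.96, 2.96]. Speed limits (rad/s): [2.39, 2.39, 3.14, 3.14, 3.14, 3.14, 3.14].

### API

Orientations are given as a rotation vector (axis times angle).
In Python, from bench import r gives the robot as it stands.
- The arm moves only by the tool drive_tool, never from a script. Its argument "series" is a list of rows, each a list of 7 numbers: the shift along the tool's x, y, z in mm, then the turn, a rotation vector about the tool's x, y, z in degrees, then the finger opening in mm, from 0 to 85.4. In form: [[tx, ty, tz, wx, wy, wz, grip], ...]. A call has 1 to 5 rows; each row is the pose to reach, as a shift and turn from the pose measured when the call began, along the tool's axes at that moment; what a row does not reach only later rows make up. A row lasts 1/10 s, in which the tool goes at most 50 mm and 8.59 degrees, less where a joint would pass 70% of its speed; a pose out of reach is approached as far as the arm can. A call with a gripper value outside its range is refused whole. The fingers move at their own pace and stop on an object; "squeeze" is the grip in N (left out, the last holds). Time passes only in rows, so rows that repeat a pose let the fingers close. It gives the time, the measured TCP pose, the force and the opening at its end, in the units of the state.
- r.get_obs(): the state, without advancing time (a new reading comes with each control period).
- r.grab_frame(name): name is "side" or "top"; returns a dict with "frame" (480x640x3 uint8, blue, green, red), "intrinsics" (3x3 intrinsics, pixels), "rvec" (rotation vector, rad) and "tvec" (3), from world to camera coordinates, as OpenCV has them. Camera axes: x right, y down, z forward; pixel columns grow to the right and rows downward; lengths in m; the calibration is good to about 2 mm. A picture is of the moment at which its call begins. There is no depth.
- r.hand_in(): hands the job in, once; it reports no verdict.
The state is a dict: "clock": time; "joints": joint angles; "qvel": joint speeds; "tau": joint torques, N m; "tcp_pos": TCP position; "orientation": TCP orientation; "contact_force": force on the tool from outside, world axes, zero at the start; "moment": the same for the moment, N m; "grip_width": finger opening in m.
Only numpy, scipy, OpenCV 4.12 (cv2) and the standard library are available. Lean on these libraries where they do the work, as an engineer would, in place of code of your own. Each camera call takes 0.05 s, during which the arm holds its last target.

### The job

Lock the vise for the end of the shift: swing its ball-handled lever fully closed, so that the arm lies over the middle of the brass lock block, then take the red shackle from its stand, put it astride the lever with its two legs in the block's two holes and press it down until the hidden pawls click and it stays down when let go. How deep the click lies has to be felt; press gently, never harder than about 45 N, and leave the yellow spare shackle and the other things on the bench where they are.

Things in the scene. Friction and masses are not known exactly. Their poses are not given: they have to be found in the camera images.
- lever (a joint): Vise lever: a level arm on an upright pivot on the vise, angle in rad; 0 = fully closed (its stop), the arm along the vise's -x over the middle of the lock block. Grows as the knob swings clockwise seen from above (to the vise's +y), up to 1.3; starts 0.6 to 1.1. Friction about 0.25 N m (1.5 N at the knob); stays where left.
- lever_knob (a point): Centre of the lever's black ball knob, 32 mm in diameter, on a stalk 10 mm thick; 170 mm from the lever's pivot axis and 113 mm above the bench. The arm is 14 mm wide, its top 76 mm above the bench.
- vise: The whole vise unit, bolted to the bench, with lever and lock block. Its origin is on the bench straight below the lever's pivot axis, z up; -x points from the pivot to the lock block (roughly to the robot), +y is the side to which the lever opens.
- lock (a point): Middle of the top face of the brass lock block (50 x 100 mm, 60 mm high), 75 mm from the pivot along the vise's -x; axes parallel to the vise's. Two round holes of 12 mm with chamfered mouths lie 25 mm to either side along y. The closed lever passes 4 mm above this face, between the holes.
- shackle_grip (a point): Centre of the red sleeve (14 x 68 x 28 mm: thin along x, long along y, upright z) on the loose U-shaped shackle (0.2 kg); grasp it here across x. Two legs, 10 mm thick and 50 mm apart along y, reach down; their pointed tips lie 92 mm below this point. Either way round fits. It starts upright in a grey stand, legs 26 mm deep in loose holes.
- shackle: The same red shackle; its origin is midway between its leg tips, z up towards the sleeve, y from leg to leg.
- spare: The yellow spare shackle, of the same shape but with legs 36 mm apart, in a stand of its own; not to be used. Its origin is midway between its leg tips. The two stands may be either way about.
- spanner: Steel spanner 170 mm long lying on the bench; leave alone.
- oil: White bottle, 60 mm in diameter, 160 mm tall; leave alone.
- tray: Blue open tray, 140 x 180 mm, 35 mm high, with two cut metal samples; leave alone.
- brush: Hand brush 180 mm long lying on the bench; leave alone.
- wheel: Spare abrasive wheel, 150 mm in diameter, lying flat on the bench; leave alone.
- hole (a point): Mouth centre of the hole on the block's +y side; both are alike. Inside, a spring plunger pushes the leg up and a hidden pawl bars it: resistance begins with the leg tips 21 to 32 mm below the mouth and rises to 10 to 20 N in all; the click comes 37.5 to 48 mm below (varies), and a rigid floor stops the legs 2 mm after it. Let go before the click, the shackle is pushed back up.
Mind the look-alikes: they are no part of the job. Leave any blue or orange look-alike of the shackle alone.

How it is judged:
On the way, in this order (a step that is already met when the one before it is completed fails the run):
1. the lever is swung fully closed (within 0.06 rad) (value of joint lever below 0.06 rad), for 0.2 s.
2. the red shackle is pressed down to where it may click (leg tips 36.5 mm deep), legs in the block's holes, astride the closed lever (value of joint lever below 0.09 rad and horizontal distance between shackle and lock below 0.008 m and z of shackle in the frame of lock below -0.0365 m), for 0.2 s.
At the end, for the whole second after the job is handed in: The lever is closed within 0.09 rad; the red shackle, let go and at rest, stands upright (within 0.15 rad) astride it with both legs in the lock block, held down past the click: its leg tips at least 36.5 mm below the block's top, its middle within 8 mm of the block's middle (all of step 2 and angle between shackle's own z axis and vertical below 0.15 rad and angle between the y axis of shackle and the y axis of lock, either way round below 0.15 rad and linear speed of shackle below 0.02 m/s); the robot touches nothing.
It fails at once if the shackle is pressed against the vise or lock with more than 45 N (contact force between shackle and vise above 45 N).
It fails at once if the yellow spare shackle is moved by more than 20 mm (distance of spare from where it was at the start of the episode above 0.02 m).
It fails at once if another thing on the bench is moved by more than 25 mm (distance of any of spanner, oil, tray, brush, wheel from where it was at the start of the episode above 0.025 m).
It also fails if it takes over 72 s, if anything falls off the work surface, if the arm or the gripper's body presses on something with over 40 N, if the wrist force passes 120 N, or if a joint passes its speed limit or range.

## Working session

There is one attempt and no reset: what is moved stays moved. The work goes in short steps, Python scripts to look and compute and a tool call to move; the robot and the scene stay as the last step left them, time stands still between calls to the robot, and variables do not carry over. Pictures are saved under pics/ and viewed, and the job is handed in when it is done.

Besides the shell and the picture viewer there is one more tool, called after ">>>" by a JSON object that holds its "name" and its "arguments". drive_tool: Moves the arm, as the interface text tells. Its arguments: {"type":"object","properties":{"series":{"type":"array","items":{"type":"array","items":{"type":"number"}}},"squeeze":{"type":"number"}},"required":["series"]}

```bash
mkdir -p pics; ls
python3 - <<'E'
from bench import r
import cv2
o=r.get_obs(); print({k:(v if not hasattr(v,'round') else v) for k,v in o.items()})
for n in("side","top"):
    f=r.grab_frame(n); cv2.imwrite(f"pics/{n}0.png",f["frame"]); print(n,f["intrinsics"],f["rvec"],f["tvec"])
E
```

```text
pics
{'clock': 0.0, 'joints': array([-1.21407939,  0.47778578,  0.02233392,  1.55646255, -0.01147576,
        1.10925939, -0.08310766]), 'qvel': array([ 0.00074543, -0.00027703, -0.00013353, -0.0007726 , -0.0010652 ,
        0.00057584,  0.0010366 ]), 'tau': array([ 2.89187774e-04, -5.96460736e+01,  1.60792127e+00, -2.81185609e+01,
        1.24412833e-02,  9.37627105e-03,  4.05342030e-05]), 'tcp_pos': array([0.30232893, 0.60285453, 0.23033051]), 'orientation': array([-1.54167249,  0.36474396, -0.36432788]), 'contact_force': array([ 0.10858563, -0.28037291, -0.91027385]), 'moment': array([-0.04697233,  0.00708957, -0.03786138]), 'grip_width': 0.08505153425178026}
side [[505.93611693   0.         323.96630686]
 [  0.         505.93611693 228.83079208]
 [  0.           0.           1.        ]] [ 2.26850676 -0.08846842  0.04743217] [-0.39752167  0.09819437  1.28942464]
top [[564.20797244   0.         322.82219495]
 [  0.         564.20797244 243.21682654]
 [  0.           0.           1.        ]] [ 2.19689341 -2.23251998  0.0738141 ] [-0.02119664  0.39833759  1.49235228]
```

View pics/side0.png

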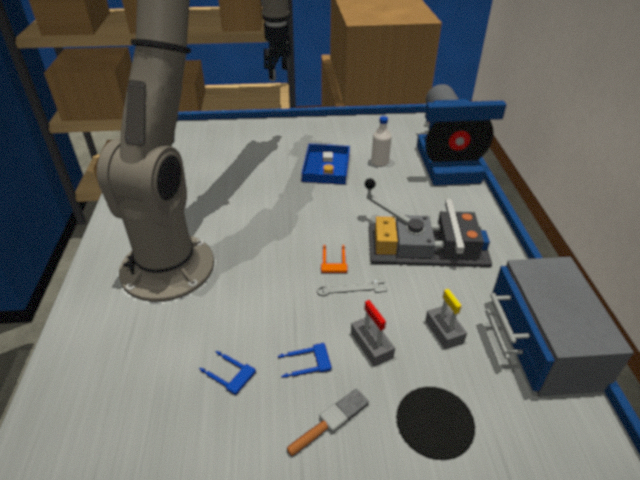

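View pics/top0.png

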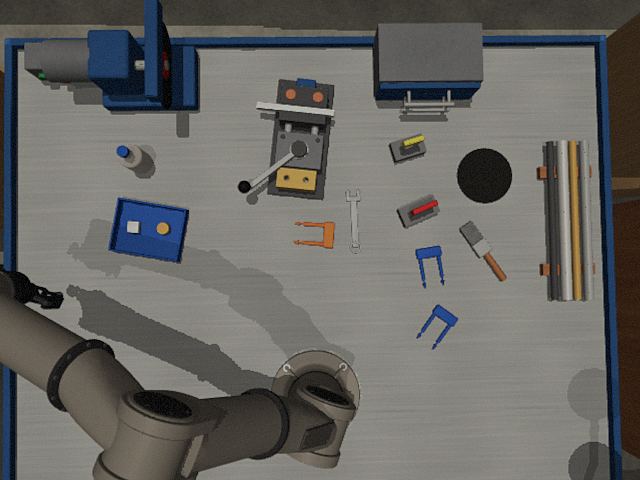

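Side view: the red shackle is at (374,315) in its stand, the yellow spare at (452,302), and the knob at (370,184). The brass block is at (386,235), and the pivot near (416,224).
Top view: red sleeve (424,208), yellow (413,141), knob (244,187), pivot (299,150), block (296,179). The flat orange and two blue U-shapes are look-alikes.

```bash
cat > h.py <<'E'
import numpy as np,cv2
from bench import r
from scipy.spatial.transform import Rotation as R
def cam(n):
    f=r.grab_frame(n);Rm=cv2.Rodrigues(np.array(f["rvec"],float))[0];t=np.array(f["tvec"],float).ravel()
    return dict(img=f["frame"],K=f["intrinsics"],R=Rm,t=t,c=-Rm.T@t)
def ray(c,uv):
    d=c['R'].T@np.linalg.inv(c['K'])@np.array([uv[0],uv[1],1.]);return d/np.linalg.norm(d)
def plane(c,uv,z):
    d=ray(c,uv);return c['c']+d*(z-c['c'][2])/d[2]
def tri(c1,u1,c2,u2):
    P=[c['K']@np.c_[c['R'],c['t']] for c in(c1,c2)]
    X=cv2.triangulatePoints(P[0],P[1],np.array(u1,float).reshape(2,1),np.array(u2,float).reshape(2,1)).ravel();return X[:3]/X[3]
def proj(c,X):
    p=c['K']@(c['R']@np.array(X,float)+c['t']);return p[:2]/p[2]
def blobs(img,lo,hi,roi,amin=8):
    h=cv2.cvtColor(img,cv2.COLOR_BGR2HSV);m=cv2.inRange(h,np.array(lo),np.array(hi));k=np.zeros_like(m);x0,y0,x1,y1=roi;k[y0:y1,x0:x1]=m[y0:y1,x0:x1]
    n,l,s,ce=cv2.connectedComponentsWithStats(k)
    out=[]
    for i in range(1,n):
        if s[i,4]>=amin: out.append((ce[i],s[i].tolist(),cv2.minAreaRect(np.argwhere(l==i)[:,::-1].astype(np.float32))))
    return out
def zoom(img,roi,name,k=6):
    x0,y0,x1,y1=roi;cv2.imwrite(name,cv2.resize(img[y0:y1,x0:x1],None,fx=k,fy=k,interpolation=cv2.INTER_CUBIC))
E
python3 - <<'E'
from h import *
t=cam("top");s=cam("side")
print('c',t['c'],s['c'])
for nm,c,roi in(("top",t,(390,185,450,230)),("side",s,(345,290,400,365))):
    print(nm,"red",blobs(c['img'],(0,150,80),(8,255,255),roi))
for nm,c,roi in(("top",t,(230,175,262,200)),("side",s,(355,170,385,200))):
    print(nm,"knob",blobs(c['img'],(0,0,0),(180,255,40),roi))
for nm,c,roi in(("top",t,(270,160,325,200)),("side",s,(365,210,402,260))):
    print(nm,"brass",blobs(c['img'],(15,120,60),(30,255,255),roi))
zoom(t['img'],(230,70,340,205),"pics/zt_v.png",5);zoom(s['img'],(350,170,500,275),"pics/zs_v.png",5)
zoom(t['img'],(380,120,450,235),"pics/zt_r.png",5);zoom(s['img'],(340,280,475,370),"pics/zs_r.png",5)
E
```

```text
c [0.33922241 0.01378029 1.50697569] [ 0.31829321 -0.95235713  0.9066349 ]
top red [(array([424.74100719, 206.98561151]), [412, 200, 26, 15, 139], ((424.72955322265625, 207.02459716796875), (5.210644721984863, 26.511302947998047), 66.37062072753906))]
side red [(array([374.96202532, 314.56118143]), [366, 301, 19, 29, 237], ((374.46002197265625, 314.280029296875), (31.400001525878906, 9.199999809265137), 53.13010025024414))]
top knob [(array([243.95614035, 186.3245614 ]), [238, 181, 13, 12, 114], ((244.0, 186.00001525878906), (11.31370735168457, 11.31370735168457), 45.0))]
side knob [(array([369.45454545, 183.72727273]), [366, 180, 8, 9, 55], ((369.2500305175781, 183.75001525878906), (7.071067810058594, 7.77817440032959), 45.0))]
top brass [(array([295.9301423 , 178.37257439]), [276, 167, 41, 24, 773], ((295.82672119140625, 178.73268127441406), (39.801490783691406, 21.393299102783203), 5.710593223571777))]
side brass [(array([385.63832487, 235.32233503]), [375, 217, 23, 38, 788], ((386.0, 235.5), (37.0, 22.0), 90.0))]
```

View pics/zt_v.png

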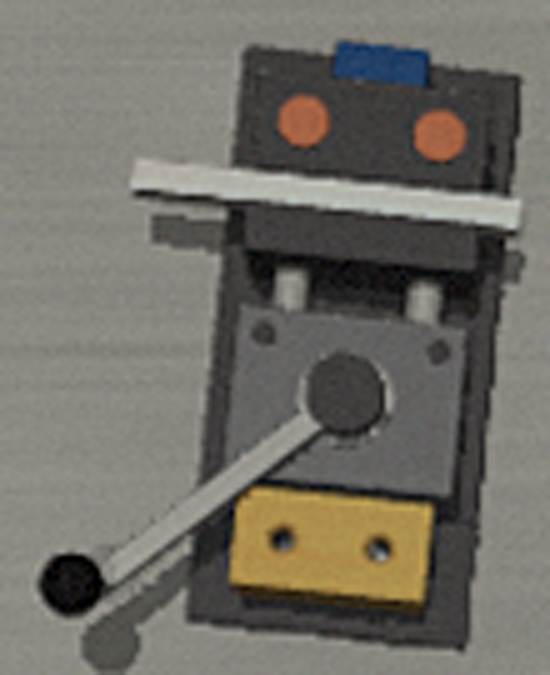

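View pics/zs_v.png

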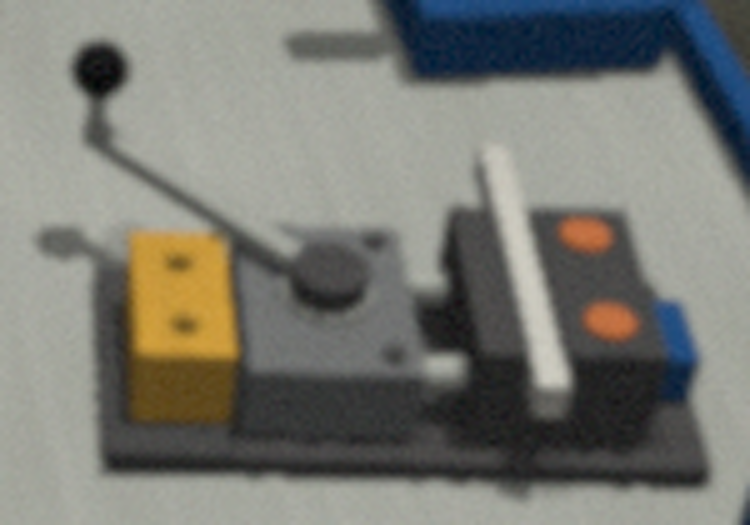

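View pics/zt_r.png

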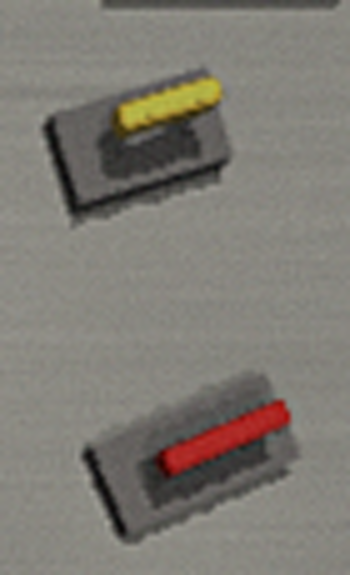

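View pics/zs_r.png

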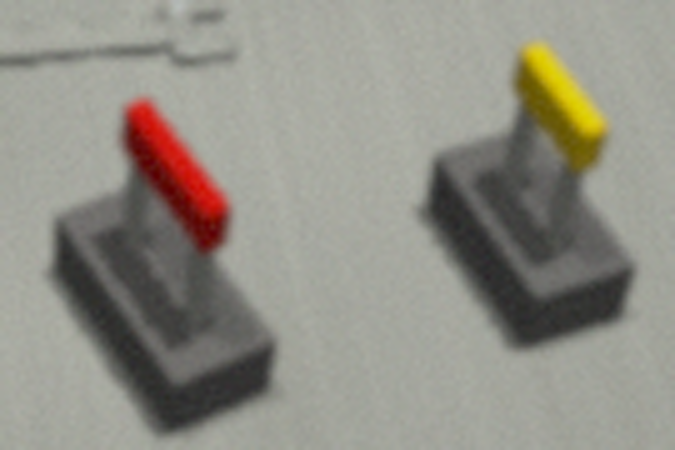

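Crops: the red sleeve (top 424.7,207; side 375,314.5) stands upright in the wide stand, so it's the one meant. The yellow one is the spare, and the blue and orange ones lie flat. The block holes are at about (286,177) and (305,179) in top, and (386,222) and (386.5,234.6) in side.

Run:
```python
from h import *
t=cam("top");s=cam("side")
k=tri(t,(243.956,186.325),s,(369.45,183.73));print("knob tri",k,"plane",plane(t,(243.956,186.325),.113),plane(s,(369.45,183.73),.113))
def dark(c,uv,rad=4):
    g=255-cv2.cvtColor(c['img'],cv2.COLOR_BGR2GRAY).astype(float);x,y=map(round,uv);p=g[y-rad:y+rad+1,x-rad:x+rad+1];p=np.clip(p-np.percentile(p,60),0,None)
    yy,xx=np.mgrid[y-rad:y+rad+1,x-rad:x+rad+1];return np.array([(p*xx).sum(),(p*yy).sum()])/p.sum()
H={}
for nm,c,us in(("top",t,((286.2,177.2),(305.2,179.4))),("side",s,((385.6,222),(386.4,234.6)))):
    H[nm]=[dark(c,u,3 if nm=="side" else 4) for u in us]
    P=[plane(c,u,.06) for u in H[nm]];print(nm,H[nm],P,np.linalg.norm(P[0]-P[1]),"mid",(P[0]+P[1])/2)
for i in(0,1):print("hole tri",tri(t,H['top'][i],s,H['side'][i]))
print("pivot cap tri",tri(t,(298.6,148.6),s,(415.4,223.6)))
print("red tri",tri(t,(424.74,206.99),s,(374.96,314.56)))
# red sleeve ends top: 
h=cv2.cvtColor(t['img'],cv2.COLOR_BGR2HSV);m=cv2.inRange(h,np.array((0,150,80)),np.array((8,255,255)))
ys,xs=np.nonzero(m[185:230,390:450]);p=np.c_[xs+390,ys+185].astype(np.float32)
mn=p.mean(0);d=np.linalg.svd(p-mn,full_matrices=False)[2][0];q=(p-mn)@d;a,b=mn+d*q.min(),mn+d*q.max()
for z in(.12,.13,.14,.15,.16):
    A,B=plane(t,a,z),plane(t,b,z);print(z,(A+B)/2,np.linalg.norm(A-B),np.degrees(np.arctan2(*(A-B)[[1,0]])))
zoom(t['img'],(400,190,450,230),"pics/zr2.png",12)
```

```text
knob tri [0.53688475 0.16803274 0.11435666] plane [0.53771871 0.16811968 0.113     ] [0.53644804 0.16989628 0.113     ]
top [array([285.84026846, 177.12214765]), array([305.36956522, 178.85478261])] [array([0.56769684, 0.06624902, 0.06      ]), array([0.56258592, 0.01605833, 0.06      ])] 0.050450249925702635 mid [0.56514138 0.04115368 0.06      ]
side [array([385.23166227, 222.223219  ]), array([386.35875706, 234.58474576])] [array([0.56635893, 0.06629774, 0.06      ]), array([0.56060336, 0.01647268, 0.06      ])] 0.05015638530045734 mid [0.56348114 0.04138521 0.06      ]
hole tri [0.56710129 0.06631684 0.06002508]
hole tri [0.5616408  0.0161626  0.06033275]
pivot cap tri [0.63738126 0.03206842 0.07902021]
red tri [ 0.48086953 -0.28196334  0.10477859]
0.12 [ 0.4795813 -0.2788676  0.12     ] 0.0660193890975509 -67.19534649749707
0.13 [ 0.47856932 -0.27675763  0.13      ] 0.0655433938108194 -67.19534649749713
0.14 [ 0.47755734 -0.27464766  0.14      ] 0.06506739852408788 -67.19534649749711
0.15 [ 0.47654537 -0.27253768  0.15      ] 0.06459140323735635 -67.1953464974971
0.16 [ 0.47553339 -0.27042771  0.16      ] 0.06411540795062477 -67.19534649749706
```

View pics/zr2.png

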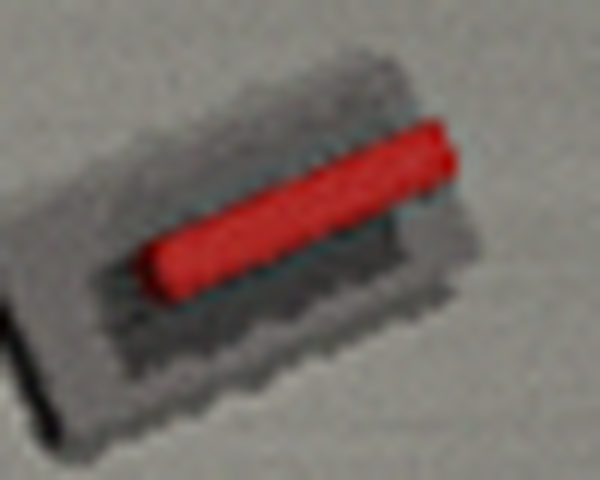

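```bash
cat >> h.py <<'E'
YAW=np.radians(-6.1); LOCK=np.array([.5643,.0413,.06]); PIV=LOCK+[.075*np.cos(YAW),.075*np.sin(YAW),-.06]
def rel(rows,o=None):
    # rows: (x,y,z, jaw yaw deg) world -> tool-frame shift mm, turn deg ; tool y down
    o=o or r.get_obs();R0=R.from_rotvec(o['orientation']);p0=o['tcp_pos'];out=[]
    for x,y,z,yaw in rows:
        best=None
        for k in(0,180,-180):
            a=np.radians(yaw+k);zz=np.array([np.cos(a),np.sin(a),0]);yy=np.array([0,0,-1.]);Rt=R.from_matrix(np.c_[np.cross(yy,zz),yy,zz])
            w=np.degrees((R0.inv()*Rt).as_rotvec())
            if best is None or np.linalg.norm(w)<np.linalg.norm(best):best=w
        out.append(np.r_[R0.inv().apply(np.array([x,y,z])-p0)*1000,best].round(1).tolist())
    return out
def st():
    o=r.get_obs();M=R.from_rotvec(o['orientation']).as_matrix()
    print('t',round(o['clock'],2),'tcp',o['tcp_pos'].round(4),'F',o['contact_force'].round(1),'M',o['moment'].round(2),'w',round(o['grip_width'],4),'jaw yaw',np.degrees(np.arctan2(M[1,2],M[0,2])).round(1),'toolx',M[:,0].round(2),'tooly',M[:,1].round(3),'q',o['joints'].round(2))
    return o
E
python3 - <<'E'
from h import *
st();print(PIV)
k=np.array([.5372,.1685]);print(np.linalg.norm(k-PIV[:2]),np.degrees(np.arctan2(*(k-PIV[:2])[::-1])))
print(rel([(.5372,.1685,.20,37),(.5372,.1685,.095,37)]))
E
```

```text
t 0.3 tcp [0.3025 0.6032 0.231 ] F [-1.   1.4  0.2] M [0.04 0.04 0.01] w 0.0857 jaw yaw 63.4 toolx [ 0.89 -0.45  0.  ] tooly [-0.    -0.001 -1.   ] q [-1.21  0.48  0.02  1.56 -0.01  1.11 -0.08]
[0.63887535 0.03333019 0.        ]
0.1691412197661966 126.95065230987116
[[404.7, 31.1, -283.4, 0.0, 26.4, 0.0], [404.7, 136.1, -283.4, 0.0, 26.4, 0.0]]
```

>>> {"name": "drive_tool", "arguments": {"series": [[200, 20, -140, 0, 13, 0, 55], [400, 30, -280, 0, 26.4, 0, 55], [404.7, 31, -283.4, 0, 26.4, 0, 55], [404.7, 31, -283.4, 0, 26.4, 0, 55], [404.7, 31, -283.4, 0, 26.4, 0, 55]], "squeeze": 30}}

```text
clock: 0.8
tcp_pos: [0.4216, 0.3821, 0.2151]
orientation: [-1.448, 0.722, -0.723]
contact_force: [1.3, 0.3, -0.8]
grip_width: 0.0549
```

Run:
```python
from h import *
st();print(rel([(.5372,.1685,.20,37),(.5372,.1685,.095,37)]))
```

```text
t 0.8 tcp [0.4216 0.3821 0.2151] F [ 1.3  0.3 -0.8] M [-0.03 -0.04  0.02] w 0.0549 jaw yaw 37.0 toolx [ 0.6 -0.8  0. ] tooly [ 0. -0. -1.] q [-0.99  0.32  0.18  1.84 -0.07  0.99 -0.14]
[[240.1, 15.2, -36.0, 0.0, -0.0, 0.0], [240.1, 120.2, -36.0, 0.0, -0.0, 0.0]]
```

>>> {"name": "drive_tool", "arguments": {"series": [[240, 15, -36, 0, 0, 0, 55], [240, 15, -36, 0, 0, 0, 55], [240, 15, -36, 0, 0, 0, 55], [240, 15, -36, 0, 0, 0, 55], [240, 15, -36, 0, 0, 0, 55]]}}

```text
clock: 1.3
tcp_pos: [0.5381, 0.1662, 0.2004]
orientation: [-1.447, 0.722, -0.724]
contact_force: [1.3, 0.9, -0.2]
grip_width: 0.055
```

Run:
```python
from h import *
st();print(rel([(.5372,.1685,.20,37),(.5372,.1685,.095,37)]))
```

```text
t 1.3 tcp [0.5381 0.1662 0.2004] F [ 1.3  0.9 -0.2] M [ 0.   -0.09 -0.03] w 0.055 jaw yaw 36.9 toolx [ 0.6 -0.8  0. ] tooly [ 0.001 -0.    -1.   ] q [-0.63  0.33  0.27  1.88 -0.11  0.95  0.34]
[[-2.4, 0.4, 0.7, -0.0, -0.1, 0.0], [-2.5, 105.4, 0.7, -0.0, -0.1, 0.0]]
```

>>> {"name": "drive_tool", "arguments": {"series": [[-2, 30, 0, 0, 0, 0, 55], [-2, 65, 0, 0, 0, 0, 55], [-2, 100, 0, 0, 0, 0, 55], [-2, 105, 0, 0, 0, 0, 50], [-2, 105, 0, 0, 0, 0, 42]]}}

```text
clock: 1.8
tcp_pos: [0.5365, 0.1675, 0.095]
orientation: [-1.449, 0.723, -0.723]
contact_force: [0.7, 0.2, 0.6]
grip_width: 0.042
```

Run:
```python
from h import *
o=st();s=cam("side");t=cam("top");zoom(s['img'],(300,90,460,210),"pics/knob1.png",5)
for n in range(0,1):
  rows=[]
  for a in np.linspace(127,174,10)[1:]:
    b=np.radians(a);rows.append((PIV[0]+.17*np.cos(b),PIV[1]+.17*np.sin(b),.095,a-90))
  for q in rel(rows,o):print(q)
```

```text
t 1.8 tcp [0.5365 0.1675 0.095 ] F [0.7 0.2 0.6] M [-0.01 -0.02 -0.  ] w 0.042 jaw yaw 36.9 toolx [ 0.6 -0.8  0. ] tooly [-0.001 -0.001 -1.   ] q [-0.6   0.47  0.24  1.96 -0.16  0.73  0.38]
[-0.5, 0.0, -14.5, 0.1, -5.3, 0.0]
[1.6, 0.1, -29.8, 0.1, -10.5, 0.0]
[5.2, 0.1, -44.9, 0.1, -15.8, 0.0]
[10.0, 0.1, -59.6, 0.1, -21.0, 0.0]
[16.2, 0.1, -73.8, 0.1, -26.2, 0.0]
[23.7, 0.2, -87.4, 0.1, -31.4, -0.0]
[32.4, 0.2, -100.2, 0.1, -36.7, -0.0]
[42.2, 0.2, -112.2, 0.1, -41.9, -0.0]
[53.0, 0.2, -123.3, 0.1, -47.1, -0.0]
```

View pics/knob1.png

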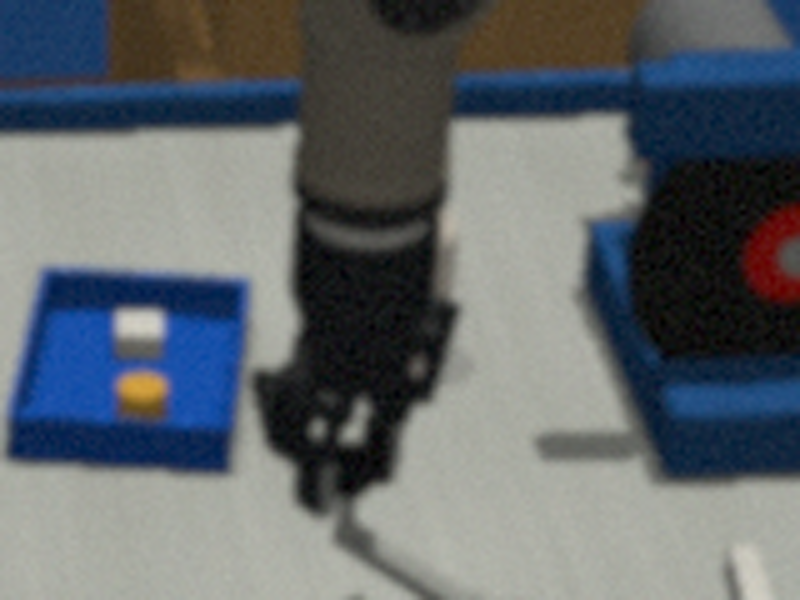

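The knob sits between the fingers, with the stalk showing below them at crop (345,510). Swing it.

>>> {"name": "drive_tool", "arguments": {"series": [[-0.5, 0, -14.5, 0, -5.3, 0, 42], [1.6, 0, -29.8, 0, -10.5, 0, 42], [5.2, 0, -44.9, 0, -15.8, 0, 42], [10, 0, -59.6, 0, -21, 0, 42], [16.2, 0, -73.8, 0, -26.2, 0, 42]]}}

```text
clock: 2.4
tcp_pos: [0.4902, 0.1127, 0.0992]
orientation: [-1.535, 0.358, -0.369]
contact_force: [0.6, 3.2, 0.2]
grip_width: 0.0418
```

```bash
cat > arc.py <<'E'
from h import *
import sys
o=st()
rows=[]
for a in map(float,sys.argv[1:]):
    b=np.radians(a);rows.append((PIV[0]+.17*np.cos(b),PIV[1]+.17*np.sin(b),.095,a-90))
for a,q in zip(sys.argv[1:],rel(rows,o)):print(a,q)
E
python3 arc.py 156 161 166 171 173.5 175 176
```

```text
t 2.4 tcp [0.4902 0.1127 0.0992] F [0.6 3.2 0.2] M [0.75 0.04 0.03] w 0.0418 jaw yaw 63.4 toolx [ 0.89 -0.45  0.01] tooly [ 0.008  0.004 -1.   ] q [-0.46  0.37  0.13  2.09 -0.08  0.67  0.83]
156 [-1.4, 4.1, -12.2, -0.4, -2.6, 0.3]
161 [-0.1, 4.0, -26.9, -0.4, -7.6, 0.3]
166 [2.5, 3.9, -41.5, -0.4, -12.6, 0.3]
171 [6.4, 3.9, -55.8, -0.3, -17.6, 0.4]
173.5 [8.7, 3.8, -62.9, -0.3, -20.1, 0.4]
175 [10.3, 3.8, -67.0, -0.3, -21.6, 0.4]
176 [11.4, 3.8, -69.8, -0.3, -22.6, 0.4]
```

>>> {"name": "drive_tool", "arguments": {"series": [[-1.4, 4, -12.2, 0, -2.6, 0, 42], [0, 4, -26.9, 0, -7.6, 0, 42], [2.5, 4, -41.5, 0, -12.6, 0, 42], [6.4, 4, -55.8, 0, -17.6, 0, 42], [6.4, 4, -55.8, 0, -17.6, 0, 42]]}}

```text
clock: 2.9
tcp_pos: [0.4721, 0.0587, 0.0968]
orientation: [-1.562, 0.116, -0.133]
contact_force: [0.3, 0.5, 0.2]
grip_width: 0.042
```

```bash
python3 arc.py 172 173 174 175 176 177 178
```

```text
t 2.9 tcp [0.4721 0.0587 0.0968] F [0.3 0.5 0.2] M [-0.    0.01  0.03] w 0.042 jaw yaw 80.9 toolx [ 0.99 -0.16  0.01] tooly [ 0.011  0.004 -1.   ] q [-0.31  0.34  0.07  2.15 -0.04  0.64  1.2 ]
172 [-1.3, 1.8, -1.9, -0.3, -1.1, 0.6]
173 [-1.3, 1.8, -4.9, -0.3, -2.1, 0.6]
174 [-1.1, 1.8, -7.9, -0.3, -3.1, 0.6]
175 [-0.9, 1.7, -10.8, -0.3, -4.1, 0.6]
176 [-0.7, 1.7, -13.8, -0.3, -5.1, 0.6]
177 [-0.4, 1.7, -16.7, -0.3, -6.1, 0.6]
178 [-0.1, 1.7, -19.7, -0.3, -7.1, 0.6]
```

>>> {"name": "drive_tool", "arguments": {"series": [[-1, 2, -5, 0, -2, 0, 42], [-1, 2, -8, 0, -3, 0, 42], [-1, 2, -10, 0, -3.5, 0, 42], [-1, 2, -11.5, 0, -4, 0, 42], [-1, 2, -12, 0, -4, 0, 42]]}}

```text
clock: 3.4
tcp_pos: [0.4696, 0.0472, 0.0949]
orientation: [-1.565, 0.061, -0.079]
contact_force: [0.7, 1.2, 1.0]
grip_width: 0.0421
```

```bash
python3 arc.py 174 175 176 177 178
python3 - <<'E'
from h import *
s=cam("side");zoom(s['img'],(330,150,460,260),"pics/knob2.png",6)
E
```

```text
t 3.4 tcp [0.4696 0.0472 0.0949] F [0.7 1.2 1. ] M [ 0.31 -0.13 -0.04] w 0.0421 jaw yaw 84.9 toolx [ 1.   -0.09  0.01] tooly [ 0.011  0.004 -1.   ] q [-0.28  0.34  0.05  2.16 -0.03  0.63  1.28]
174 [-0.1, -0.1, 3.9, -0.3, 0.9, 0.6]
175 [-0.1, -0.1, 0.9, -0.3, -0.1, 0.6]
176 [-0.1, -0.1, -2.0, -0.3, -1.1, 0.6]
177 [-0.0, -0.1, -5.0, -0.3, -2.1, 0.6]
178 [0.1, -0.1, -8.0, -0.3, -3.1, 0.6]
```

View pics/knob2.png

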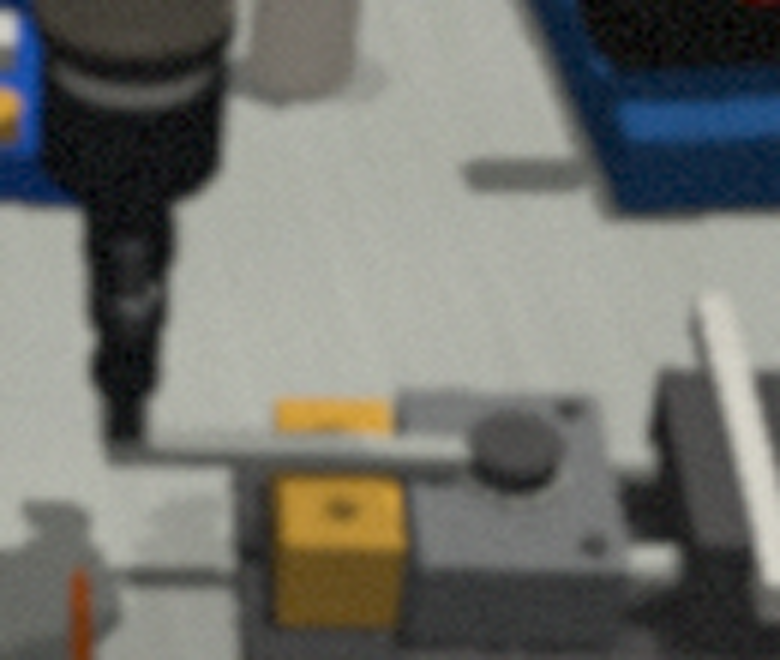

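Almost closed: the arm now crosses the block near its middle. Push on gently until the force rises.

>>> {"name": "drive_tool", "arguments": {"series": [[0, 0, -1, 0, -0.5, 0, 42], [0, 0, -2, 0, -0.7, 0, 42], [0, 0, -3, 0, -1, 0, 42], [0, 0, -3, 0, -1, 0, 42]]}}

```text
clock: 3.85
tcp_pos: [0.4699, 0.0468, 0.0949]
orientation: [-1.563, 0.044, -0.064]
contact_force: [1.7, 8.0, -1.1]
grip_width: 0.0417
```

```bash
python3 arc.py 176 177 178
```

```text
t 3.85 tcp [0.4699 0.0468 0.0949] F [ 1.7  8.  -1.1] M [ 1.84 -0.39  0.03] w 0.0417 jaw yaw 86.0 toolx [ 1.   -0.07  0.01] tooly [ 0.013  0.007 -1.   ] q [-0.27  0.34  0.05  2.16 -0.03  0.63  1.3 ]
176 [-0.5, -0.1, -1.6, -0.4, 0.0, 0.7]
177 [-0.5, -0.2, -4.6, -0.4, -1.0, 0.7]
178 [-0.4, -0.2, -7.6, -0.4, -2.0, 0.7]
```

The force rose to 8 N with no motion, so the lever is at its stop. Back off slightly, lift, and look.

>>> {"name": "drive_tool", "arguments": {"series": [[0, 0, 4, 0, 0, 0, 48], [0, 0, 4, 0, 0, 0, 52], [0, -45, 4, 0, 0, 0, 52], [0, -90, 4, 0, 0, 0, 55], [0, -130, 4, 0, 0, 0, 55]]}}

```text
clock: 4.35
tcp_pos: [0.468, 0.049, 0.2265]
orientation: [-1.564, 0.046, -0.064]
contact_force: [1.0, 0.5, -0.1]
grip_width: 0.0552
```

Run:
```python
from h import *
st();print(rel([(.4805,-.28,.22,22.8),(.4805,-.28,.083,22.8)]))
```

```text
t 4.35 tcp [0.468  0.049  0.2265] F [ 1.   0.5 -0.1] M [ 0.01 -0.06 -0.  ] w 0.0552 jaw yaw 86.0 toolx [ 1.   -0.07  0.01] tooly [ 0.012  0.006 -1.   ] q [-0.29  0.14  0.06  2.04 -0.01  0.95  1.28]
[[35.5, 4.6, -327.3, -0.7, 63.2, 0.4], [33.9, 141.6, -328.3, -0.7, 63.2, 0.4]]
```

>>> {"name": "drive_tool", "arguments": {"series": [[35, 5, -330, -0.7, 63, 0.4, 50], [35, 5, -330, -0.7, 63, 0.4, 50], [35, 5, -330, -0.7, 63, 0.4, 50], [35, 5, -330, -0.7, 63, 0.4, 50], [35, 5, -330, -0.7, 63, 0.4, 50]]}}

```text
clock: 4.85
tcp_pos: [0.476, -0.2024, 0.2209]
orientation: [-1.471, 0.642, -0.648]
contact_force: [0.8, 0.5, 0.5]
grip_width: 0.0503
```

Run:
```python
from h import *
st();print(rel([(.4805,-.28,.22,22.8),(.4805,-.28,.083,22.8)]))
t=cam("top");s=cam("side")
zoom(t['img'],(230,130,340,205),"pics/v3.png",6)
def dark(c,uv,rad=4):
    g=255-cv2.cvtColor(c['img'],cv2.COLOR_BGR2GRAY).astype(float);x,y=map(round,uv);p=g[y-rad:y+rad+1,x-rad:x+rad+1];p=np.clip(p-np.percentile(p,60),0,None)
    yy,xx=np.mgrid[y-rad:y+rad+1,x-rad:x+rad+1];return np.array([(p*xx).sum(),(p*yy).sum()])/p.sum()
for c,roi in((t,(270,185,310,215)),(s,(330,200,375,235))):print(blobs(c['img'],(0,0,0),(180,255,35),roi))
```

```text
t 4.85 tcp [ 0.476  -0.2024  0.2209] F [0.8 0.5 0.5] M [ 0.02 -0.03 -0.01] w 0.0503 jaw yaw 42.7 toolx [ 0.68 -0.74  0.  ] tooly [ 0.004  0.001 -1.   ] q [-0.    0.23  0.34  1.96 -0.09  0.96  1.12]
[[60.1, 0.9, -49.3, -0.2, 19.9, 0.1], [59.8, 137.9, -49.7, -0.2, 19.9, 0.1]]
[(array([298.25, 193.5 ]), [298, 191, 2, 6, 8], ((298.5, 193.5), (5.0, 1.0), 90.0)), (array([291.72972973, 211.16216216]), [286, 207, 12, 8, 74], ((291.5, 210.5), (7.0, 11.0), 90.0))]
[(array([363.27347611, 216.65074135]), [346, 200, 29, 35, 607], ((360.0, 217.0), (34.0, 28.0), 90.0))]
```

View pics/v3.png

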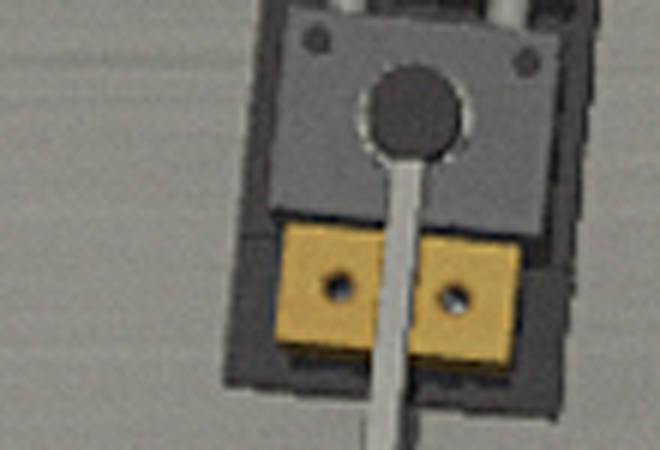

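The closed lever (crop 398,293) runs midway between the holes (338,287) and (455,299). Now go to the red shackle.

>>> {"name": "drive_tool", "arguments": {"series": [[60, 1, -49, 0, 20, 0, 50], [60, 1, -49, 0, 20, 0, 50], [60, 1, -49, 0, 20, 0, 50], [60, 1, -49, 0, 20, 0, 50]]}}

```text
clock: 5.35
tcp_pos: [0.4781, -0.2861, 0.2197]
orientation: [-1.369, 0.918, -0.924]
contact_force: [0.7, 1.2, 0.2]
grip_width: 0.0502
```

Run:
```python
from h import *
st();print(rel([(.4805,-.28,.083,22.8)]))
s=cam("side");zoom(s['img'],(320,220,480,370),"pics/s4.png",5)
```

```text
t 5.35 tcp [ 0.4781 -0.2861  0.2197] F [0.7 1.2 0.2] M [0.06 0.05 0.  ] w 0.0502 jaw yaw 22.1 toolx [ 0.38 -0.93  0.  ] tooly [ 0.002 -0.003 -1.   ] q [ 0.07  0.31  0.44  1.88 -0.15  0.98  0.96]
[[-5.3, 136.7, 4.5, -0.0, -0.7, 0.2]]
```

View pics/s4.png

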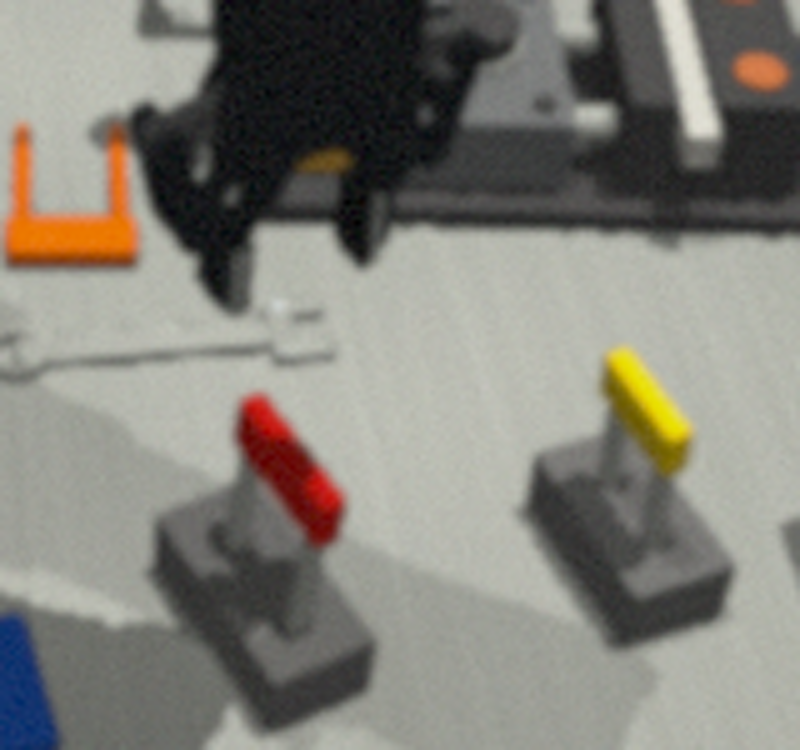

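>>> {"name": "drive_tool", "arguments": {"series": [[-5, 0, 4.5, 0, -0.7, 0, 50], [-5, 40, 4.5, 0, -0.7, 0, 50], [-5, 80, 4.5, 0, -0.7, 0, 50], [-5, 95, 4.5, 0, -0.7, 0, 50], [-5, 95, 4.5, 0, -0.7, 0, 50]]}}

```text
clock: 5.9
tcp_pos: [0.4796, -0.2763, 0.1223]
orientation: [-1.376, 0.907, -0.904]
contact_force: [0.7, 0.9, 0.2]
grip_width: 0.0503
```

Run:
```python
from h import *
st();print(rel([(.4805,-.28,.083,22.8)]))
s=cam("side");zoom(s['img'],(320,240,440,370),"pics/s5.png",5)
t=cam("top");zoom(t['img'],(370,150,480,240),"pics/t5.png",6)
```

```text
t 5.9 tcp [ 0.4796 -0.2763  0.1223] F [0.7 0.9 0.2] M [ 0.01 -0.01 -0.02] w 0.0503 jaw yaw 23.3 toolx [ 0.39 -0.92 -0.  ] tooly [-0.003 -0.    -1.   ] q [ 0.11  0.43  0.39  1.97 -0.22  0.79  1.02]
[[3.8, 39.3, -0.6, 0.1, 0.5, -0.1]]
```

View pics/s5.png

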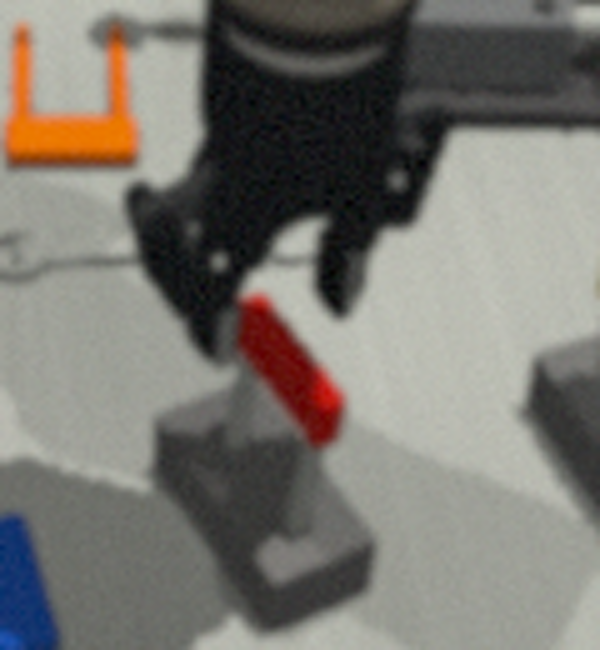

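The fingertips straddle the sleeve, at crop (215,350) and (340,310) either side of the sleeve at (290,365). Descend and close.

>>> {"name": "drive_tool", "arguments": {"series": [[4, 15, 0, 0, 0.5, 0, 50], [4, 32, 0, 0, 0.5, 0, 50], [4, 39, 0, 0, 0.5, 0, 50], [4, 39, 0, 0, 0.5, 0, 35], [4, 39, 0, 0, 0.5, 0, 22]], "squeeze": 40}}

```text
clock: 6.5
tcp_pos: [0.4835, -0.2821, 0.0867]
orientation: [-1.371, 0.91, -0.917]
contact_force: [-0.1, 0.1, -0.6]
grip_width: 0.0228
```

>>> {"name": "drive_tool", "arguments": {"series": [[0, 0, 0, 0, 0, 0, 5], [0, 0, 0, 0, 0, 0, 5], [0, 0, 0, 0, 0, 0, 5]], "squeeze": 40}}

```text
clock: 6.8
tcp_pos: [0.4838, -0.2823, 0.0872]
orientation: [-1.371, 0.909, -0.917]
contact_force: [-0.2, 0.3, 0.8]
grip_width: 0.0131
```

Run:
```python
from h import *
st()
s=cam("side");zoom(s['img'],(320,240,440,370),"pics/s6.png",5)
```

```text
t 6.8 tcp [ 0.4838 -0.2823  0.0872] F [-0.2  0.3  0.8] M [-0.08 -0.   -0.01] w 0.0131 jaw yaw 22.7 toolx [ 0.39 -0.92  0.  ] tooly [ 0.004 -0.003 -1.   ] q [ 0.13  0.49  0.37  1.98 -0.26  0.71  1.05]
```

View pics/s6.png

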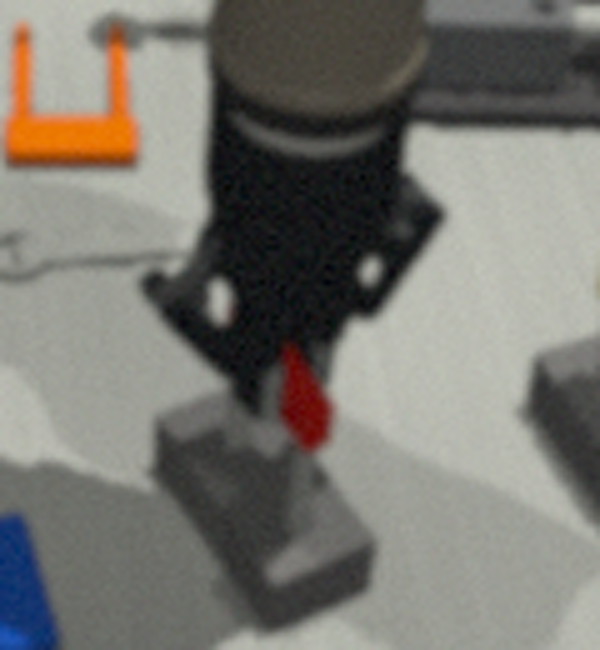

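Gripped at 13 mm. Lift.

>>> {"name": "drive_tool", "arguments": {"series": [[0, -20, 0, 0, 0, 0, 5], [0, -60, 0, 0, 0, 0, 5], [0, -105, 0, 0, 0, 0, 5], [0, -150, 0, 0, 0, 0, 5], [0, -175, 0, 0, 0, 0, 5]], "squeeze": 60}}

```text
clock: 7.35
tcp_pos: [0.484, -0.2825, 0.2659]
orientation: [-1.37, 0.906, -0.921]
contact_force: [0.3, 0.4, -1.2]
grip_width: 0.0131
```

Run:
```python
from h import *
st();print(rel([(.55,-.1,.26,-6.1),(.5643,.0413,.26,-6.1)]))
s=cam("side");zoom(s['img'],(320,180,460,330),"pics/s7.png",5)
```

```text
t 7.35 tcp [ 0.484  -0.2825  0.2659] F [ 0.3  0.4 -1.2] M [-0.08 -0.01  0.01] w 0.0131 jaw yaw 22.6 toolx [ 0.38 -0.92  0.01] tooly [ 0.008 -0.005 -1.   ] q [ 0.04  0.26  0.45  1.82 -0.13  1.07  0.94]
[[-143.1, 5.6, 131.1, -0.4, 28.7, 0.3], [-268.0, 5.1, 198.7, -0.4, 28.7, 0.3]]
```

View pics/s7.png

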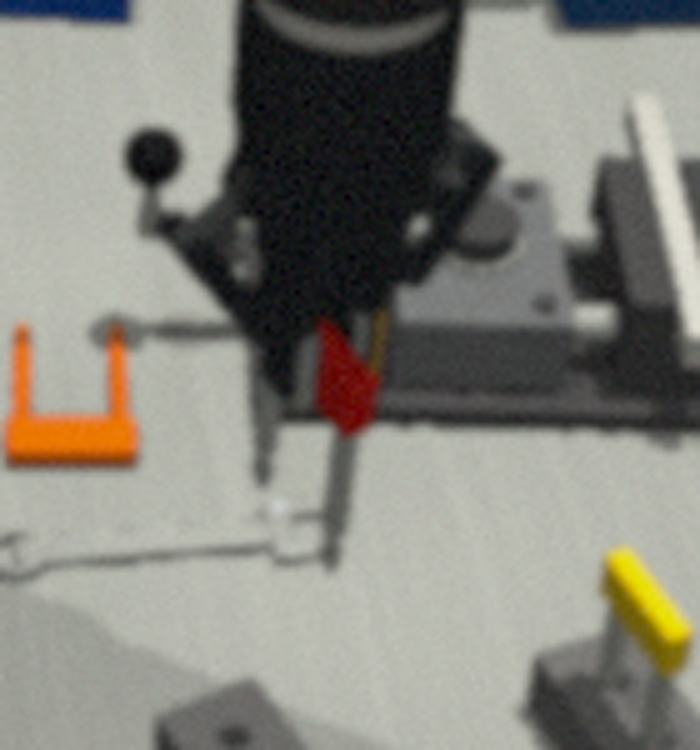

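Shackle lifted. Leg tips at crop (262,480) and (331,568). Carry it above the block.

>>> {"name": "drive_tool", "arguments": {"series": [[-45, 5, 33, -0.4, 8, 0.3, 5], [-90, 5, 67, -0.4, 16, 0.3, 5], [-134, 5, 100, -0.4, 24, 0.3, 5], [-178, 5, 132, -0.4, 28.7, 0.3, 5], [-222, 5, 165, -0.4, 28.7, 0.3, 5]]}}

```text
clock: 7.9
tcp_pos: [0.5425, -0.0522, 0.263]
orientation: [-1.153, 1.285, -1.293]
contact_force: [0.4, 0.6, -0.3]
grip_width: 0.0131
```

Run:
```python
from h import *
st();print(rel([(.5643,.0413,.26,-6.1)]))
```

```text
t 7.9 tcp [ 0.5425 -0.0522  0.263 ] F [ 0.4  0.6 -0.3] M [ 0.   -0.06 -0.  ] w 0.0131 jaw yaw -6.3 toolx [-0.11 -0.99  0.  ] tooly [ 0.005 -0.002 -1.   ] q [-0.37  0.24  0.41  1.86 -0.11  1.07 -0.02]
[[-95.3, 3.0, 11.5, -0.3, -0.2, 0.1]]
```

>>> {"name": "drive_tool", "arguments": {"series": [[-40, 3, 5, -0.3, -0.2, 0.1, 5], [-80, 3, 9, -0.3, -0.2, 0.1, 5], [-95, 3, 11.5, -0.3, -0.2, 0.1, 5], [-95, 3, 11.5, -0.3, -0.2, 0.1, 5], [-95, 3, 11.5, -0.3, -0.2, 0.1, 5]]}}

```text
clock: 8.4
tcp_pos: [0.5639, 0.0397, 0.2597]
orientation: [-1.158, 1.288, -1.287]
contact_force: [1.0, -0.8, -1.1]
grip_width: 0.0132
```

Run:
```python
from h import *
st()
s=cam("side");zoom(s['img'],(340,130,440,260),"pics/s8.png",6)
t=cam("top");zoom(t['img'],(240,120,350,220),"pics/t8.png",6)
```

```text
t 8.4 tcp [0.5639 0.0397 0.2597] F [ 1.  -0.8 -1.1] M [-0.13  0.01 -0.01] w 0.0132 jaw yaw -6.1 toolx [-0.11 -0.99  0.  ] tooly [-0.001 -0.    -1.   ] q [-0.48  0.28  0.37  1.81 -0.11  1.08 -0.18]
```

View pics/s8.png

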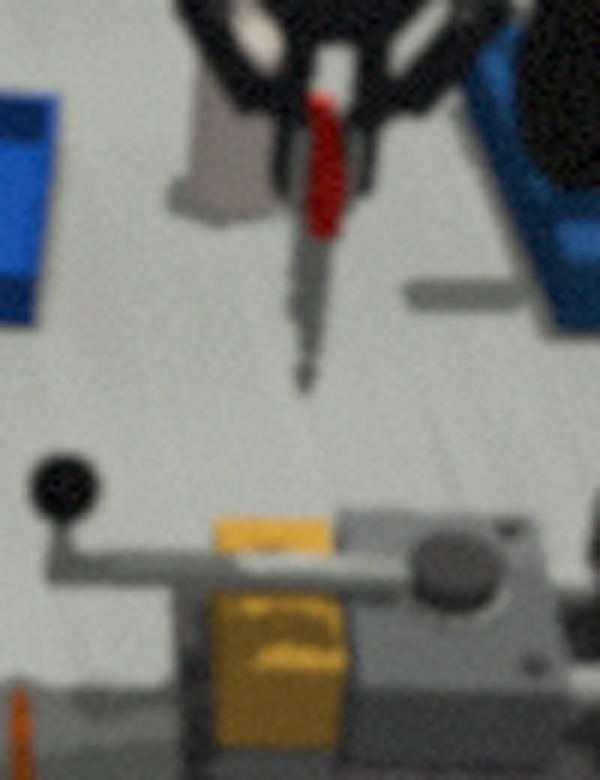

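View pics/t8.png

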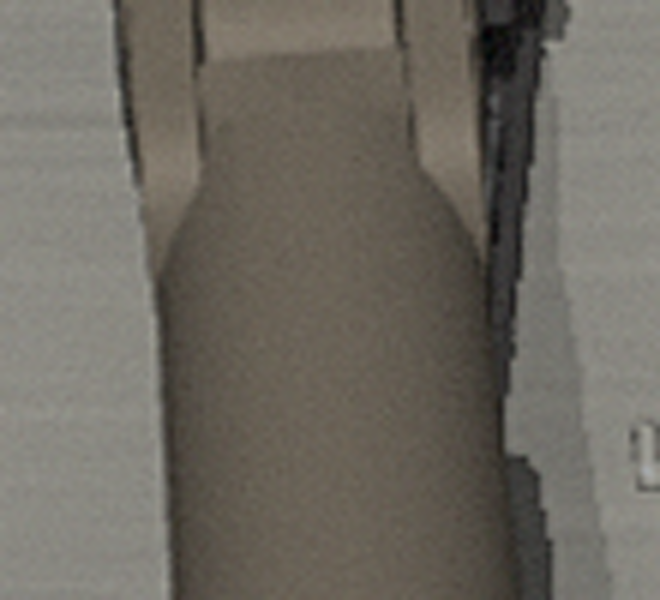

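Shackle above the block. Near-leg tip at side (390.4,194.9); the arm blocks the top view. The empty stand's holes are now visible in both views, so I'll triangulate them to get where the shackle sits in the hand.

Run:
```python
from h import *
s=cam("side");zoom(s['img'],(340,300,410,375),"pics/s9.png",8)
t=cam("top");zoom(t['img'],(390,185,450,235),"pics/t9.png",10)
```

```text
(no output)
```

View pics/s9.png

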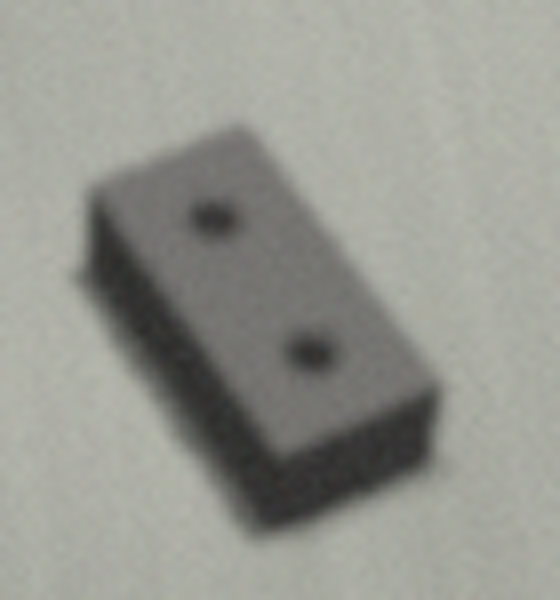

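View pics/t9.png

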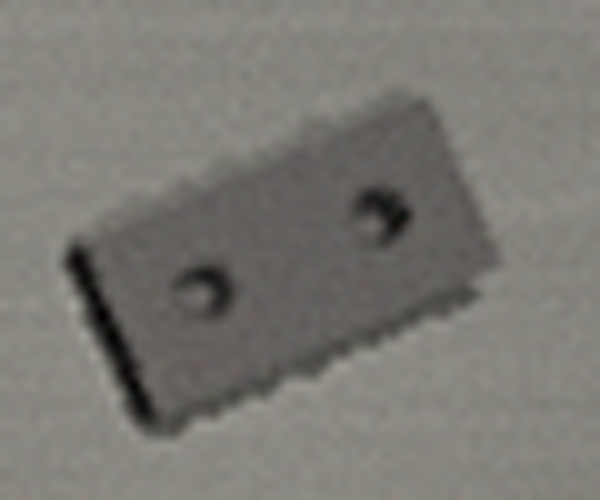

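Run:
```python
from h import *
s=cam("side");t=cam("top")
T=[np.array(p)/10+[390,185]-.45 for p in((207,290),(384,213))]
S=[np.array(p)/8+[340,300]-.44 for p in((214,217),(312,352))]
X=[tri(t,a,s,b) for a,b in zip(T,S)];print(X,np.linalg.norm(X[0]-X[1]))
for z in(.03,.035,.04):
  A=[plane(t,a,z) for a in T];B=[plane(s,b,z) for b in S];print(z,(A[0]+A[1])/2,(B[0]+B[1])/2,np.linalg.norm(A[0]-A[1]),np.linalg.norm(B[0]-B[1]))
m=(X[0]+X[1])/2;d=X[1]-X[0];print('yaw line',np.degrees(np.arctan2(d[1],d[0])))
g=np.array([.4838,-.2823]);tx=np.array([.386,-.922]);tz=np.array([.922,.386])
print('mid',m,'along x',(m[:2]-g)@tx,'along jaw',(m[:2]-g)@tz,'grip z rel TCP',m[2]+.066-.0872)
# predicted near tip now
o=r.get_obs();M=R.from_rotvec(o['orientation'])
for off in(-.006,-.003,0,.003):
  gz=m[2]+.066-.0872-.092
  for sgn in(1,-1):
    P=o['tcp_pos']+M.apply([off+sgn*.025,-gz,0]);print(off,sgn,P,proj(s,P))
```

```text
[array([ 0.47076842, -0.25760465,  0.03697239]), array([ 0.49013626, -0.30461901,  0.0376896 ])] 0.05085251379666434
0.03 [ 0.48165697 -0.28263976  0.03      ] [ 0.48119615 -0.27547215  0.03      ] 0.0513586395166451 0.050725304275125616
0.035 [ 0.48117479 -0.28163629  0.035     ] [ 0.48026701 -0.27933285  0.035     ] 0.05118477531602048 0.05043598597391576
0.04 [ 0.4806926  -0.28063282  0.04      ] [ 0.47933787 -0.28319355  0.04      ] 0.05101091111539582 0.05014666767270595
yaw line -67.61049685876041
mid [ 0.48045234 -0.28111183  0.03733099] along x -0.0023876930953841496 along jaw -0.002627908876197106 grip z rel TCP 0.016130993843114116
-0.006 1 [0.56212111 0.0208269  0.18424081] [390.97705004 194.40938802]
-0.006 -1 [0.56751821 0.07053476 0.18426508] [389.5081533  182.54520587]
-0.003 1 [0.56179728 0.01784443 0.18423936] [391.06811145 195.14488505]
-0.003 -1 [0.56719438 0.06755228 0.18426363] [389.59376981 183.23672477]
0 1 [0.56147346 0.01486196 0.1842379 ] [391.15951595 195.88315312]
0 -1 [0.56687056 0.06456981 0.18426217] [389.67969907 183.93076972]
0.003 1 [0.56114963 0.01187949 0.18423645] [391.25126547 196.62420794]
0.003 -1 [0.56654673 0.06158734 0.18426072] [389.76594279 184.62735458]
```

Run:
```python
from h import *
o=st();s=cam("side");zoom(s['img'],(370,150,410,200),"pics/s10.png",14)
for uv in((390.4,194.9),(390.4,194.3)):print(plane(s,uv,.184),(plane(s,uv,.184)-o['tcp_pos']))
```

```text
t 8.7 tcp [0.5642 0.0397 0.2601] F [ 0.1 -0.4 -1.2] M [-0.01 -0.02 -0.03] w 0.0132 jaw yaw -6.2 toolx [-0.11 -0.99 -0.  ] tooly [-0.  0. -1.] q [-0.48  0.28  0.37  1.81 -0.11  1.08 -0.18]
[0.5604484  0.01927247 0.184     ] [-0.00372624 -0.02040608 -0.07611903]
[0.56089028 0.02169699 0.184     ] [-0.00328436 -0.01798157 -0.07611903]
```

View pics/s10.png

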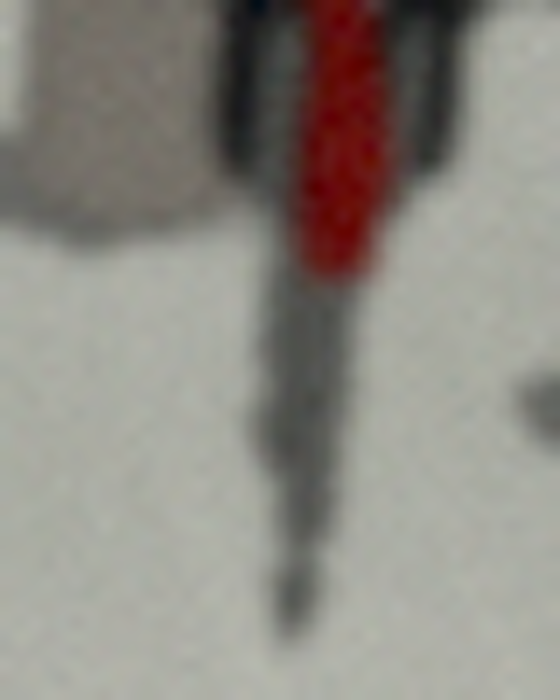

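Run:
```python
from h import *
st();print(rel([(.5643,.0386,.16,-6.1),(.5643,.0386,.142,-6.1)]))
```

```text
t 8.75 tcp [0.5642 0.04   0.2601] F [ 0.1 -0.4 -0.8] M [-0.01 -0.06  0.02] w 0.0129 jaw yaw -6.2 toolx [-0.11 -0.99 -0.  ] tooly [ 0.     0.001 -1.   ] q [-0.48  0.28  0.37  1.81 -0.11  1.08 -0.18]
[[1.4, 100.1, 0.2, 0.0, -0.1, -0.0], [1.4, 118.1, 0.2, 0.0, -0.1, -0.0]]
```

>>> {"name": "drive_tool", "arguments": {"series": [[1.4, 40, 0.2, 0, 0, 0, 5], [1.4, 80, 0.2, 0, 0, 0, 5], [1.4, 110, 0.2, 0, 0, 0, 5], [1.4, 115, 0.2, 0, 0, 0, 5], [1.4, 115, 0.2, 0, 0, 0, 5]]}}

```text
clock: 9.25
tcp_pos: [0.564, 0.0383, 0.1449]
orientation: [-1.157, 1.289, -1.288]
contact_force: [1.0, 0.5, -1.8]
grip_width: 0.0129
```

Run:
```python
from h import *
o=st();s=cam("side");zoom(s['img'],(355,190,435,260),"pics/s11.png",10)
M=R.from_rotvec(o['orientation'])
for sg in(1,-1):
  P=o['tcp_pos']+M.apply([-.0024+sg*.025,.0759,0]);print(P,proj(s,P))
print(proj(s,[.5621,.0162,.06]))
print(rel([(.5643,.0386,.136,-6.1)]))
```

```text
t 9.25 tcp [0.564  0.0383 0.1449] F [ 1.   0.5 -1.8] M [-0.06 -0.    0.03] w 0.0129 jaw yaw -6.2 toolx [-0.11 -0.99  0.  ] tooly [-0.001  0.    -1.   ] q [-0.44  0.41  0.33  1.92 -0.18  0.84 -0.12]
[0.56150372 0.0158522  0.06899682] [387.04455184 232.05671118]
[0.56689712 0.06556046 0.06899233] [385.76388423 219.74608752]
[386.95357556 234.62539269]
[[-0.0, 10.2, -0.8, -0.1, -0.1, -0.0]]
```

View pics/s11.png

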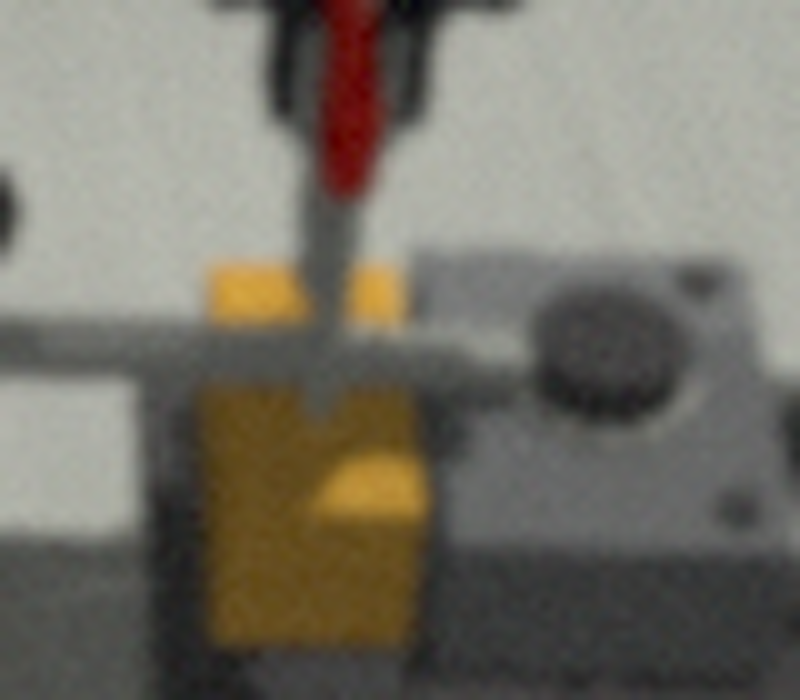

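The near-leg tip (crop 320,420, image 386.6,231.6) lies above the near hole (386.4,234.6) to within about 1 mm. Lower gently.

>>> {"name": "drive_tool", "arguments": {"series": [[0, 3, -0.4, 0, 0, 0, 5], [0, 6, -0.4, 0, 0, 0, 5], [0, 8.5, -0.4, 0, 0, 0, 5], [0, 11, -0.4, 0, 0, 0, 5]]}}

```text
clock: 9.7
tcp_pos: [0.5649, 0.0386, 0.1354]
orientation: [-1.154, 1.287, -1.288]
contact_force: [0.3, -0.2, -1.5]
grip_width: 0.0133
```

Run:
```python
from h import *
o=st();print(rel([(.5643,.0386,.13,-6.1)]))
```

```text
t 9.7 tcp [0.5649 0.0386 0.1354] F [ 0.3 -0.2 -1.5] M [ 0.03 -0.   -0.01] w 0.0133 jaw yaw -6.2 toolx [-0.11 -0.99 -0.  ] tooly [ 0.002  0.001 -1.   ] q [-0.44  0.42  0.33  1.93 -0.18  0.82 -0.12]
[[0.1, 5.4, -0.6, -0.1, -0.1, -0.1]]
```

>>> {"name": "drive_tool", "arguments": {"series": [[0, 2, -0.4, 0, 0, 0, 5], [0, 4, -0.4, 0, 0, 0, 5], [0, 6, -0.4, 0, 0, 0, 5]]}}

```text
clock: 10.0
tcp_pos: [0.5645, 0.0387, 0.1293]
orientation: [-1.154, 1.287, -1.288]
contact_force: [-0.0, 0.1, -0.7]
grip_width: 0.0131
```

Run:
```python
from h import *
o=st();print(rel([(.5643,.0386,.13,-6.1)]))
s=cam("side");zoom(s['img'],(355,190,435,260),"pics/s12.png",10)
```

```text
t 10.0 tcp [0.5645 0.0387 0.1293] F [-0.   0.1 -0.7] M [-0.    0.04  0.01] w 0.0131 jaw yaw -6.2 toolx [-0.11 -0.99 -0.  ] tooly [ 0.002  0.001 -1.   ] q [-0.43  0.43  0.33  1.93 -0.19  0.8  -0.11]
[[0.1, -0.7, -0.2, -0.1, -0.1, -0.1]]
```

View pics/s12.png

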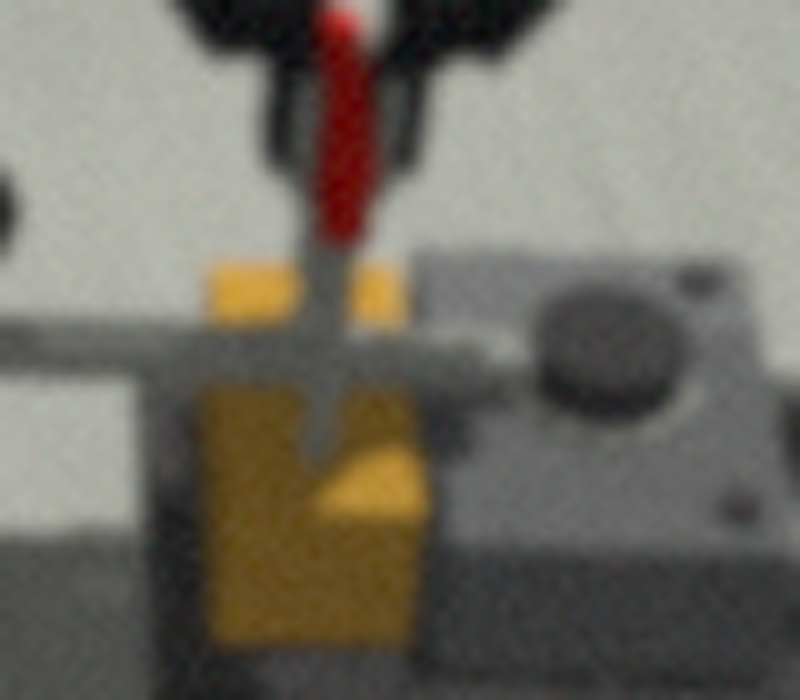

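The visible leg ends at crop (318,465), the near rim of the hole, with no contact force. That is consistent with it having entered. Continue down, reading the force.

>>> {"name": "drive_tool", "arguments": {"series": [[0, 2, 0, 0, 0, 0, 5], [0, 4, 0, 0, 0, 0, 5], [0, 6, 0, 0, 0, 0, 5], [0, 7, 0, 0, 0, 0, 5]]}}

```text
clock: 10.45
tcp_pos: [0.5644, 0.0386, 0.1217]
orientation: [-1.155, 1.288, -1.288]
contact_force: [0.5, -0.8, -1.5]
grip_width: 0.0131
```

Run:
```python
from h import *
o=st();print(rel([(.5643,.0386,.12,-6.1)]))
s=cam("side");zoom(s['img'],(355,190,435,260),"pics/s13.png",10)
```

```text
t 10.45 tcp [0.5644 0.0386 0.1217] F [ 0.5 -0.8 -1.5] M [-0.02 -0.05  0.05] w 0.0131 jaw yaw -6.2 toolx [-0.11 -0.99 -0.  ] tooly [ 0.001  0.001 -1.   ] q [-0.43  0.44  0.32  1.94 -0.19  0.79 -0.11]
[[0.0, 1.7, -0.1, -0.1, -0.1, -0.0]]
```

View pics/s13.png

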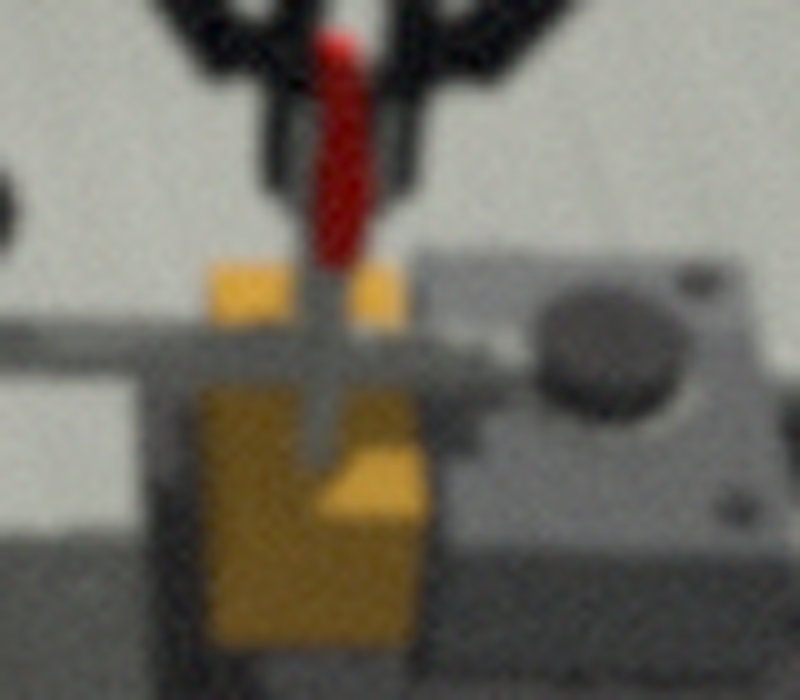

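The sleeve went down (bottom edge from crop row 240 to 268) while the visible leg end stayed at about 467, so the legs are in the holes with no force. Go on.

>>> {"name": "drive_tool", "arguments": {"series": [[0, 2, 0, 0, 0, 0, 5], [0, 4, 0, 0, 0, 0, 5], [0, 6, 0, 0, 0, 0, 5], [0, 8, 0, 0, 0, 0, 5], [0, 9, 0, 0, 0, 0, 5]]}}

```text
clock: 11.0
tcp_pos: [0.5643, 0.0386, 0.1124]
orientation: [-1.155, 1.288, -1.288]
contact_force: [0.9, -0.2, -1.3]
grip_width: 0.0131
```

>>> {"name": "drive_tool", "arguments": {"series": [[0, 1.5, 0, 0, 0, 0, 5], [0, 3, 0, 0, 0, 0, 5], [0, 4.5, 0, 0, 0, 0, 5]]}}

```text
clock: 11.3
tcp_pos: [0.5643, 0.0386, 0.1078]
orientation: [-1.155, 1.288, -1.288]
contact_force: [0.1, -0.2, -1.0]
grip_width: 0.0133
```

>>> {"name": "drive_tool", "arguments": {"series": [[0, 1.5, 0, 0, 0, 0, 5], [0, 3, 0, 0, 0, 0, 5]]}}

```text
clock: 11.5
tcp_pos: [0.5645, 0.0386, 0.105]
orientation: [-1.155, 1.288, -1.288]
contact_force: [-0.3, -0.1, 1.4]
grip_width: 0.0135
```

Run:
```python
from h import *
o=st();print(rel([(.5643,.0386,.1,-6.1)]))
```

```text
t 11.5 tcp [0.5645 0.0386 0.105 ] F [-0.3 -0.1  1.4] M [-0.11  0.25  0.03] w 0.0135 jaw yaw -6.2 toolx [-0.11 -0.99 -0.  ] tooly [ 0.001  0.001 -1.   ] q [-0.42  0.47  0.31  1.95 -0.2   0.76 -0.1 ]
[[0.0, 5.0, -0.2, -0.1, -0.1, -0.1]]
```

>>> {"name": "drive_tool", "arguments": {"series": [[0, 1.2, 0, 0, 0, 0, 5], [0, 2.4, 0, 0, 0, 0, 5]], "squeeze": 100}}

```text
clock: 11.7
tcp_pos: [0.5645, 0.0385, 0.1029]
orientation: [-1.154, 1.288, -1.288]
contact_force: [-2.0, 0.1, 4.8]
grip_width: 0.0125
```

>>> {"name": "drive_tool", "arguments": {"series": [[0, 1.2, 0, 0, 0, 0, 5], [0, 2.4, 0, 0, 0, 0, 5]]}}

```text
clock: 11.9
tcp_pos: [0.5647, 0.0384, 0.101]
orientation: [-1.154, 1.288, -1.289]
contact_force: [-1.9, -0.6, 8.8]
grip_width: 0.0124
```

>>> {"name": "drive_tool", "arguments": {"series": [[0, 1, 0, 0, 0, 0, 5], [0, 2, 0, 0, 0, 0, 5]]}}

```text
clock: 12.1
tcp_pos: [0.565, 0.0384, 0.0998]
orientation: [-1.153, 1.288, -1.289]
contact_force: [-3.3, -0.6, 10.0]
grip_width: 0.0124
```

>>> {"name": "drive_tool", "arguments": {"series": [[0, 1, 0, 0, 0, 0, 5], [0, 2, 0, 0, 0, 0, 5], [0, 2, 0, 0, 0, 0, 5]]}}

```text
clock: 12.4
tcp_pos: [0.5652, 0.0383, 0.0984]
orientation: [-1.152, 1.288, -1.289]
contact_force: [-2.7, -0.5, 6.3]
grip_width: 0.0124
```

>>> {"name": "drive_tool", "arguments": {"series": [[0, 1, -0.3, 0, 0, 0, 5], [0, 2, -0.3, 0, 0, 0, 5]]}}

```text
clock: 12.6
tcp_pos: [0.5653, 0.0383, 0.0974]
orientation: [-1.151, 1.288, -1.289]
contact_force: [-2.8, -0.3, 10.3]
grip_width: 0.0122
```

>>> {"name": "drive_tool", "arguments": {"series": [[0, 1, -0.3, 0, 0, 0, 5], [0, 2, -0.3, 0, 0, 0, 5]]}}

```text
clock: 12.8
tcp_pos: [0.5654, 0.0383, 0.0964]
orientation: [-1.15, 1.287, -1.289]
contact_force: [-2.9, -1.0, 11.2]
grip_width: 0.0123
```

Run:
```python
from h import *
o=st();print(rel([(.5643,.0386,.09,-6.1)]))
s=cam("side");zoom(s['img'],(355,190,435,260),"pics/s14.png",10)
```

```text
t 12.8 tcp [0.5654 0.0383 0.0964] F [-2.9 -1.  11.2] M [-0.1   0.9  -0.02] w 0.0123 jaw yaw -6.3 toolx [-0.11 -0.99 -0.  ] tooly [ 0.004  0.003 -1.   ] q [-0.42  0.48  0.31  1.95 -0.21  0.74 -0.09]
[[-0.2, 6.4, -1.1, -0.2, -0.2, -0.2]]
```

View pics/s14.png

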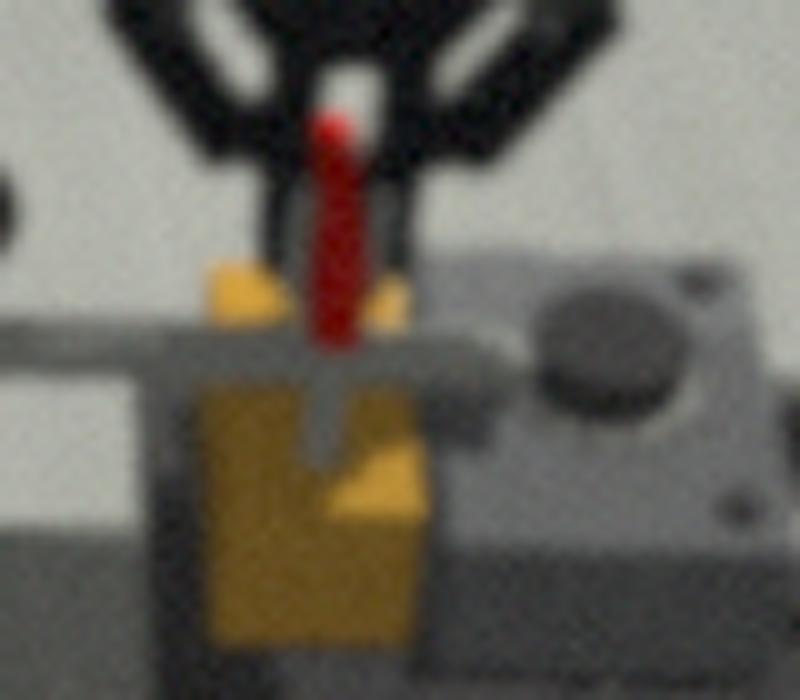

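>>> {"name": "drive_tool", "arguments": {"series": [[0, 1.5, -0.7, 0, 0, 0, 5], [0, 2, -1, 0, 0, 0, 5], [0, 2, -1, 0, 0, 0, 5]]}}

```text
clock: 13.15
tcp_pos: [0.565, 0.0383, 0.0948]
orientation: [-1.149, 1.286, -1.289]
contact_force: [-0.3, -0.6, 6.1]
grip_width: 0.012
```

>>> {"name": "drive_tool", "arguments": {"series": [[0, 1.5, -0.3, 0, 0, 0, 5], [0, 2, -0.5, 0, 0, 0, 5], [0, 2, -0.5, 0, 0, 0, 5]]}}

```text
clock: 13.45
tcp_pos: [0.565, 0.0383, 0.0934]
orientation: [-1.148, 1.286, -1.29]
contact_force: [-1.4, -0.4, 6.6]
grip_width: 0.0127
```

>>> {"name": "drive_tool", "arguments": {"series": [[0, 1.5, -0.2, 0, 0, 0, 5], [0, 2, -0.4, 0, 0, 0, 5], [0, 2, -0.4, 0, 0, 0, 5]]}}

```text
clock: 13.75
tcp_pos: [0.565, 0.0383, 0.0919]
orientation: [-1.147, 1.286, -1.29]
contact_force: [-1.6, -0.1, 6.3]
grip_width: 0.0125
```

Run:
```python
from h import *
o=st()
s=cam("side");zoom(s['img'],(355,190,435,260),"pics/s15.png",10)
for c,v in((115,'s14 top of sleeve near'),):pass
# expected sleeve top/bottom near end px for current TCP, no slip
M=R.from_rotvec(o['orientation'])
for dz in(.014,-.014):
  P=o['tcp_pos']+M.apply([-.0024+.034,-.0161,0])+[0,0,dz];u=proj(s,P);print(dz,u,(u-[355,190]+.45)*10)
```

```text
t 13.75 tcp [0.565  0.0383 0.0919] F [-1.6 -0.1  6.3] M [-0.09  0.49  0.02] w 0.0125 jaw yaw -6.3 toolx [-0.11 -0.99 -0.  ] tooly [ 0.008  0.003 -1.   ] q [-0.41  0.48  0.3   1.96 -0.22  0.72 -0.09]
0.014 [389.46689218 218.14396277] [349.1689218  285.93962773]
-0.014 [388.48752148 226.8327877 ] [339.37521485 372.82787702]
```

View pics/s15.png

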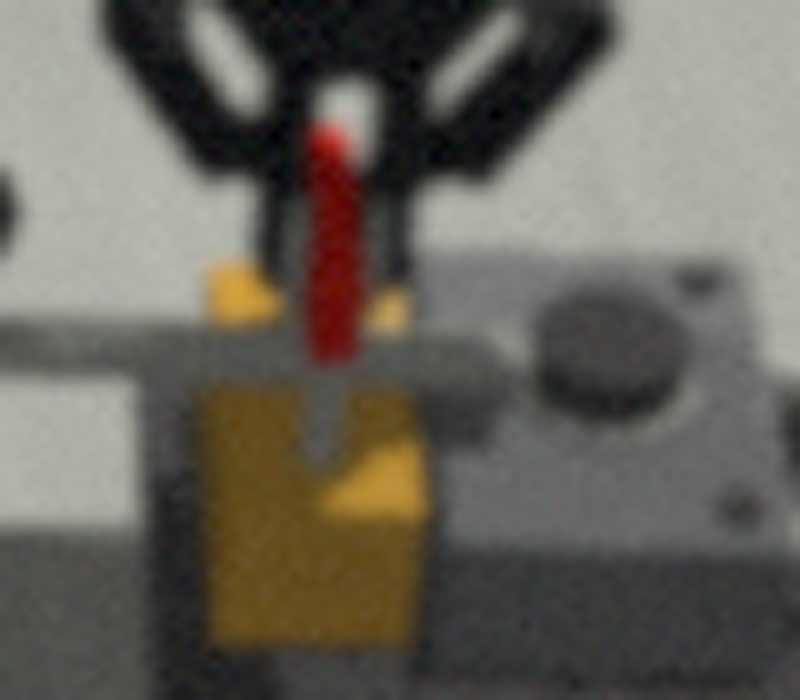

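No slip: the sleeve bottom edge is at crop row 362, matching the TCP drop. Depth is about 43 mm. Continue.

>>> {"name": "drive_tool", "arguments": {"series": [[0, 1.2, -0.3, 0, 0, 0, 5], [0, 1.8, -0.5, 0, 0, 0, 5], [0, 1.8, -0.5, 0, 0, 0, 5]]}}

```text
clock: 14.1
tcp_pos: [0.565, 0.0382, 0.0903]
orientation: [-1.146, 1.285, -1.291]
contact_force: [0.7, -0.6, 2.3]
grip_width: 0.0124
```

>>> {"name": "drive_tool", "arguments": {"series": [[0, 1.2, -0.2, 0, 0, 0, 5], [0, 1.8, -0.4, 0, 0, 0, 5], [0, 1.8, -0.4, 0, 0, 0, 5]]}}

```text
clock: 14.4
tcp_pos: [0.5651, 0.0381, 0.0888]
orientation: [-1.146, 1.284, -1.291]
contact_force: [-0.8, 0.0, 5.8]
grip_width: 0.0129
```

>>> {"name": "drive_tool", "arguments": {"series": [[0, 0.8, -0.2, 0, 0, 0, 5], [0, 1.2, -0.3, 0, 0, 0, 5], [0, 1.2, -0.3, 0, 0, 0, 5]]}}

```text
clock: 14.7
tcp_pos: [0.5652, 0.0381, 0.0882]
orientation: [-1.145, 1.284, -1.292]
contact_force: [-1.8, -0.0, 8.6]
grip_width: 0.0122
```

>>> {"name": "drive_tool", "arguments": {"series": [[0, 0.8, -0.2, 0, 0, 0, 5], [0, 1.2, -0.3, 0, 0, 0, 5], [0, 1.2, -0.3, 0, 0, 0, 5]]}}

```text
clock: 15.0
tcp_pos: [0.5653, 0.0381, 0.0879]
orientation: [-1.144, 1.284, -1.292]
contact_force: [-3.0, 0.3, 13.0]
grip_width: 0.0123
```

Run:
```python
from h import *
o=st()
s=cam("side");zoom(s['img'],(355,190,435,260),"pics/s16.png",10)
```

```text
t 15.0 tcp [0.5653 0.0381 0.0879] F [-3.   0.3 13. ] M [-0.1   0.73  0.05] w 0.0123 jaw yaw -6.3 toolx [-0.11 -0.99 -0.  ] tooly [ 0.011  0.004 -1.   ] q [-0.41  0.49  0.3   1.96 -0.22  0.71 -0.09]
```

View pics/s16.png

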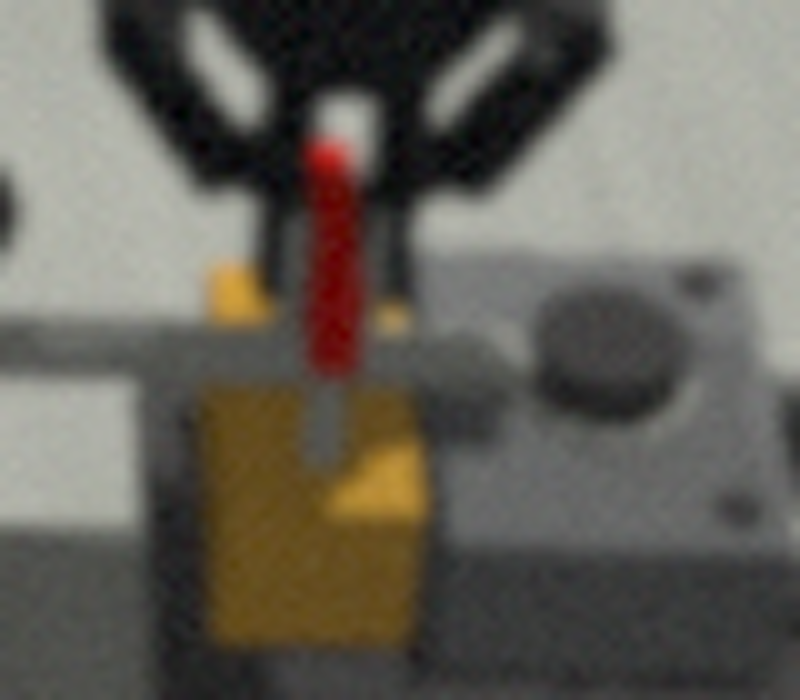

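The force fell to 2 N at TCP z 0.0903, then rose steeply within 2 mm to 13 N at 0.0879. That looks like the click, then the floor. Open the fingers a little and check that it stays down.

>>> {"name": "drive_tool", "arguments": {"series": [[0, -0.5, 0, 0, 0, 0, 13], [0, -0.5, 0, 0, 0, 0, 18], [0, -0.5, 0, 0, 0, 0, 24], [0, -0.5, 0, 0, 0, 0, 24], [0, -0.5, 0, 0, 0, 0, 24]]}}

```text
clock: 15.55
tcp_pos: [0.5651, 0.0381, 0.0881]
orientation: [-1.144, 1.284, -1.291]
contact_force: [1.1, -0.3, 0.6]
grip_width: 0.0241
```

Run:
```python
from h import *
o=st()
s=cam("side");zoom(s['img'],(355,190,435,260),"pics/s17.png",10)
```

```text
t 15.55 tcp [0.5651 0.0381 0.0881] F [ 1.1 -0.3  0.6] M [-0.04 -0.01 -0.01] w 0.0241 jaw yaw -6.3 toolx [-0.11 -0.99 -0.  ] tooly [ 0.01   0.004 -1.   ] q [-0.41  0.49  0.3   1.96 -0.22  0.71 -0.09]
```

View pics/s17.png

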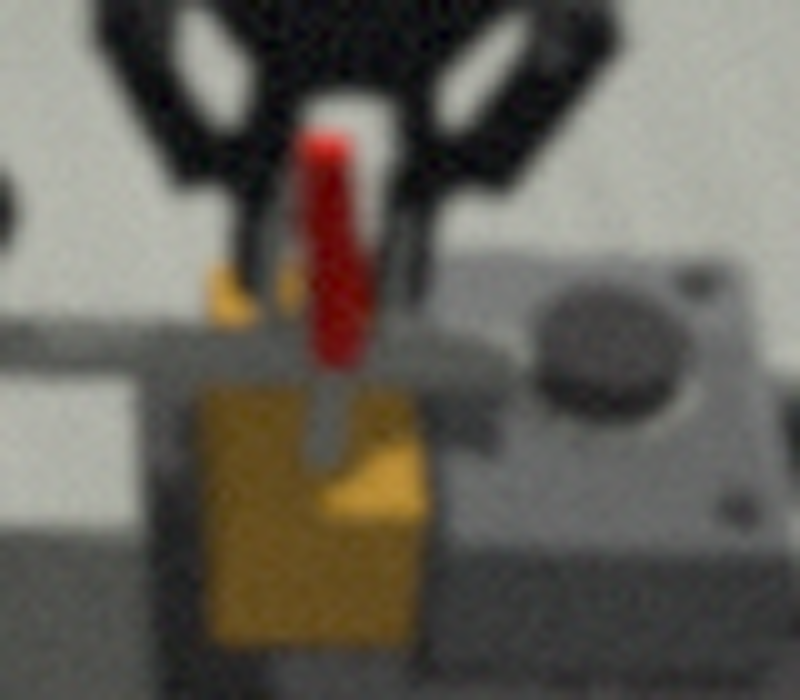

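It stays down: the sleeve bottom is at row 368 against 375 when pressed, about 2 mm of rise onto the pawl, where a free spring would lift it some 15 mm. Open and withdraw upward.

>>> {"name": "drive_tool", "arguments": {"series": [[0, 0, 0, 0, 0, 0, 45], [0, 0, 0, 0, 0, 0, 50], [0, -20, 0, 0, 0, 0, 50], [0, -60, 0, 0, 0, 0, 50], [0, -110, 0, 0, 0, 0, 50]]}}

```text
clock: 16.1
tcp_pos: [0.5624, 0.0375, 0.1977]
orientation: [-1.149, 1.286, -1.291]
contact_force: [1.2, 0.7, -0.3]
grip_width: 0.0503
```

Run:
```python
from h import *
o=st();print(rel([(.5,-.25,.3,0)]))
```

```text
t 16.1 tcp [0.5624 0.0375 0.1977] F [ 1.2  0.7 -0.3] M [ 0.04 -0.1  -0.01] w 0.0503 jaw yaw -6.3 toolx [-0.11 -0.99 -0.  ] tooly [ 0.006  0.002 -1.   ] q [-0.46  0.34  0.36  1.88 -0.15  0.94 -0.15]
[[292.3, -103.3, -29.9, -0.4, -6.3, -0.2]]
```

>>> {"name": "drive_tool", "arguments": {"series": [[0, -50, 0, 0, 0, 0, 50], [40, -95, -5, 0, 0, 0, 50], [85, -100, -10, 0, 0, 0, 50], [130, -100, -20, 0, 0, 0, 50], [175, -100, -20, 0, 0, 0, 50]]}}

```text
clock: 16.6
tcp_pos: [0.5215, -0.1366, 0.2981]
orientation: [-1.147, 1.286, -1.291]
contact_force: [0.6, 0.3, 0.0]
grip_width: 0.0496
```

>>> {"name": "drive_tool", "arguments": {"series": [[40, 0, 0, 0, 0, 0, 50], [70, 0, 0, 0, 0, 0, 50], [70, 0, 0, 0, 0, 0, 50], [70, 0, 0, 0, 0, 0, 50]]}}

```text
clock: 17.0
tcp_pos: [0.5135, -0.2065, 0.2978]
orientation: [-1.146, 1.287, -1.292]
contact_force: [0.0, 1.9, 0.1]
grip_width: 0.0498
```

Run:
```python
from h import *
o=st()
s=cam("side");t=cam("top");zoom(s['img'],(340,170,450,260),"pics/s18.png",7);zoom(t['img'],(240,130,350,220),"pics/t18.png",7)
rt=blobs(t['img'],(0,150,70),(8,255,255),(280,140,330,200));rs=blobs(s['img'],(0,150,70),(8,255,255),(365,180,410,245))
print(rt,rs)
if rt and rs: print(tri(t,rt[0][0],s,rs[0][0]))
for n,c in(("t",t),("s",s)): print(n,"yellow",[b[0] for b in blobs(c['img'],(22,180,120),(35,255,255),(380,120,480,350))])
```

```text
t 17.0 tcp [ 0.5135 -0.2065  0.2978] F [0.  1.9 0.1] M [ 0.05  0.02 -0.01] w 0.0498 jaw yaw -6.4 toolx [-0.11 -0.99 -0.  ] tooly [ 0.008  0.003 -1.   ] q [-0.16  0.23  0.52  1.8  -0.13  1.14  0.29]
[(array([295.23333333, 174.55      ]), [283, 171, 26, 8, 120], ((295.54718017578125, 174.5045166015625), (25.45624351501465, 5.356713771820068), 5.440331935882568))] [(array([387.94736842, 214.23157895]), [386, 204, 6, 22, 95], ((388.5, 214.5), (21.0, 5.0), 90.0))]
[0.56582597 0.0411483  0.10694826]
t yellow []
s yellow [array([449.36885246, 300.63114754])]
```

View pics/s18.png

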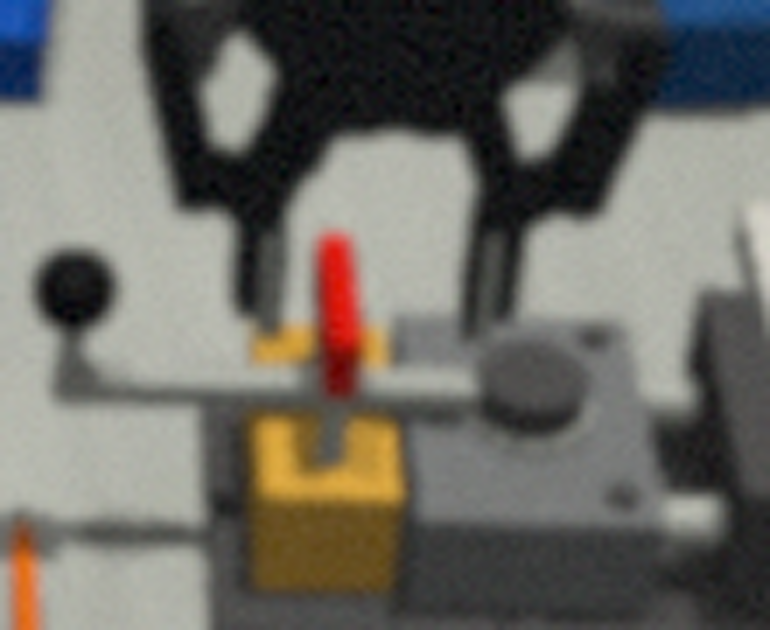

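View pics/t18.png

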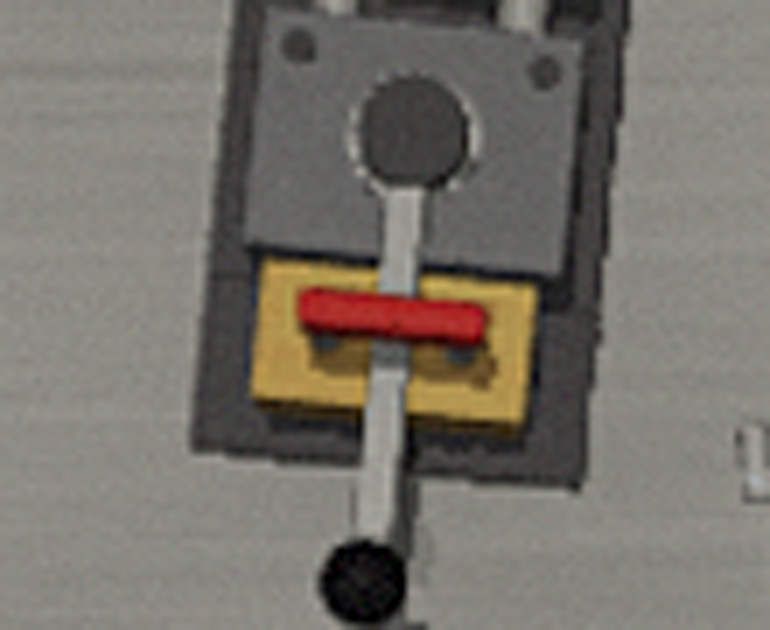

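Both views show the shackle upright astride the closed lever. The sleeve is at (0.566, 0.041, about 0.107), which puts the tips about 45 mm deep, and the hand is clear. Hand in.

Run:
```python
from h import *
print(r.hand_in())
```

```text
the job is handed in; nothing more can be done
None
```

The vise is locked and the job is handed in at about 17 s; no verdict was reported.

- **Lever:** I swung the knob along its arc until it stopped moving, with about 8 N on it. The last pictures show the arm midway between the block's holes.
- **Shackle:** I put the red shackle's legs into the holes and pressed in steps. The highest force I read was 13 N, though I only read it at the end of each move. The force dropped at about 45.6 mm deep, which I took as the click. It then rose steeply within the next 2 mm, as the floor would.
- **Held down after release:** It rose only about 2 mm when I let go and stayed there with the hand withdrawn. The last pictures put the sleeve at (0.566, 0.041, about 0.107 m), upright and about 1.5 mm from the block's middle. The tips are about 45 mm deep, good to a few mm.
- **Disagreements:** The cameras and the arm differed by 1–3 mm throughout.
- **Check that failed:** In the final check the yellow spare was found only in the side view. My colour mask missed it in the top view, so I didn't compare its exact position. I never brought the hand to it, and I didn't re-measure the other things on the bench.

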